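# Strip a bracket off its stud and pack the hardware away

## Robot

A 6-joint arm with a two-finger parallel gripper is mounted at the origin on the work surface. World frame = base frame: x ahead of the robot, y to its left, z up, the work surface at z = 0. Lengths are in m, angles in rad, forces in N, time in s.
With the tool pointing down it reaches from about 0.375 to 0.9 m from the base axis. Payload 3.1 kg.
Tool frame: the origin (TCP) lies at the centre of the arm's flange, where the gripper is bolted on; the fingertips stand tip_reach ahead of it and the grasp point (between the pads) lies 164 mm ahead of it (tip_reach is the distance from the TCP to the fingertips, in m); z points along the fingers, y is the direction in which the jaws open and shut (so a half turn about z gives the same grasp; the last joint's range is limited). The gripper opens to 87 mm and grips with 3 to 60 N. Pads are 19 mm wide; open, the fingers measure 117 mm over their backs; the gripper's body (75 mm by 190 mm) begins 51 mm behind the grasp point.
Start: joints at [0.935, 0.527, 1.433, -0, 1.181, -0.178], TCP at [0.276, 0.561, 0.405] pointing down, gripper open.
Joint ranges: [-3.08, 3.08], [-0.75, 2.2], [0.22, 2.44], [-1.43, 4.57], [0, 2.65], [-2.85, 2.85]. Speed limits (rad/s): [2.79, 2.79, 3.14, 3.14, 3.14, 3.14].

## Interface

Orientations are given as a unit quaternion [x, y, z, w].
In Python, from rig import get_obs, camera, hand_in, tip_reach gives the robot as it stands. The module is installed in compiled form; this text tells all that it offers.
- The arm moves only by the tool servo_tool, never from a script. Its argument "steps" is one flat list of numbers, 5 for each row, row after row: the finger opening in m, from 0 to 0.087, then the shift along the tool's x, y, z in m, then the turn about the tool's z in rad. A call has 1 to 12 rows; each row is the pose to reach, as a shift and turn from the pose commanded when the call began, along the tool's axes at that moment; what a row does not reach only later rows make up. A row lasts 1/8 s, in which the tool goes at most 62.5 mm and 10.7 degrees, less where a joint would pass 70% of its speed; a pose out of reach is approached as far as the arm can. A call with a gripper value outside its range is refused whole. The fingers move at their own pace and stop on an object; "force" is the grip in N (left out, the last holds). Time passes only in rows, so rows that repeat a pose let the fingers close. It gives the time, the measured TCP pose, the force and the opening at its end, in the units of the state.
- get_obs(): the state, without advancing time (a new reading comes with each control period).
- camera(name): name is "scene" or "side" or "wrist"; returns a dict with "pixels" (480x640x3 uint8, blue, green, red), "vertical_fov" (degrees; the focal length in pixels is half the picture's height over the tangent of half this angle, whatever the lens; pixels are square), "cx", "cy" (the principal point, pixels), "T" (4x4, takes a point from camera to world coordinates). Camera axes: x right, y up, looking along -z (the intrinsics and any distortion apply to the point x, -y, -z); pixel columns grow to the right and rows downward; lengths in m; the calibration is good to about 2 mm. A picture is of the moment at which its call begins. There is no depth.
- hand_in(): hands the job in, once; it reports no verdict.
The state is a dict: "time": time; "q": joint angles; "joint_velocities": joint speeds; "joint_torque": joint torques, N m; "position": TCP position; "tool_rot": TCP orientation; "ft_force": force on the tool from outside, world axes, zero at the start; "moment": the same for the moment, N m; "grip_width": finger opening in m.
Only numpy, scipy, OpenCV 4.12 (cv2) and the standard library are available. Lean on these libraries where they do the work, as an engineer would, in place of code of your own. Each camera call takes 0.05 s, during which the arm holds its last target.

## Task

Take the bracket down from its stud on the clamping fixture, in order: wing nut, then spacer ring, then the bracket, which goes in the shallow black tray, lying flat on its base plate. The wing nut and every spacer ring (the one from the stud and any spares lying on the bench) go into the round tub; last of all, once the bracket is in the tray, put the lid on the tub and press it down until it clicks fully home and sits level. Leave everything else on the bench where it is.

Things in the scene. Friction and masses are not known exactly. Their poses are not given: they have to be found in the camera images.
- fixture: clamping fixture fixed to the bench: dark plate 160 x 90 x 10 mm with a 140 x 60 mm aluminium seat block, its top (the seat) 40 mm above the bench. A bare steel stud, 12 mm diameter, stands 61 mm up from the seat. Origin: on the stud axis, at bench height; the block runs from x = -107 to +32 mm (the bracket's tab is at the -x end)
- stud_top (a point): centre of the stud's tip, 101 mm above the bench
- nut_mid (a point): steel wing nut on top of the spacer on the stud, already run off the thread: it lifts straight off. Hub 30 mm diameter, 22 mm tall, 17 mm hole; two wings 7 mm thick reach 39 mm to each side along its x axis and rise to 29 mm above its underside; 0.08 kg. Point: hub centre, 11 mm above its underside; grip the hub across y (30 mm)
- spacer_mid (a point): the spacer on the stud, between wing nut and bracket: plain aluminium spacer ring, 54 mm outside diameter, 30 mm tall, 19 mm hole through it, about 0.12 kg; this point is at its centre, half-way up (15 mm above its underside), z along its axis
- bracket_tab (a point): centre of the upright tab of the L-shaped aluminium bracket (0.22 kg), whose 8 mm thick base plate lies on the seat, its 17.5 mm hole round the stud. Tab: 8 mm thick (x), 50 mm wide (y), its top 70 mm above the plate's underside. Point: 39 mm above the plate's underside, 75 mm from the hole axis towards the bracket's -x. Grip the tab across its thickness
- bracket_plate (a point): centre of the bracket's base plate, 4 mm above its underside; the plate reaches 67.5 mm along x and 27 mm along y to each side; the hole axis is 37.5 mm from here towards +x, the tab 37.5 mm towards -x
- spare1_mid (a point): a spare, loose on the bench, like the spacer on the stud: plain aluminium spacer ring, 54 mm outside diameter, 30 mm tall, 19 mm hole through it, about 0.12 kg; this point is at its centre, half-way up (15 mm above its underside), z along its axis. Not there in every run
- spare2_mid (a point): another such spare spacer ring (same size and point). Not there in every run
- spare3_mid (a point): another such spare spacer ring (same size and point). Not there in every run
- tub_rim (a point): centre of the mouth of the round white tub, at rim height, 112 mm above the bench. Fixed to the bench; 142 mm outside and 132 mm inside diameter, floor 6 mm above the bench, black catch housings outside reach 85 mm from the axis. Four sprung catches 7 mm below the rim stick 4.5 mm into the mouth
- lid_knob (a point): tub's white lid, plug down on the bench: flange 150 mm diameter, 6 mm thick; tapered plug below it 20 mm deep, 115 to 128 mm diameter; black knob on top 28 mm diameter, 34 mm tall; 0.15 kg. Point: knob centre, 43 mm above the plug's underside, 17 mm below the knob's top. Set in the tub mouth it stops on the catches about 10 mm high; a push of 7 to 18 N straight down on the knob snaps it home: point then 23 mm above the rim
- tray: shallow black parts tray, fixed to the bench: 190 mm (x) by 130 mm (y), 16 mm tall, walls and floor 5 mm thick. Origin: centre of its underside
- driver: bystander: screwdriver 130 mm long lying on the bench
- post: bystander: plain dark steel post standing up, 32 mm in diameter, 75 mm tall, no hole; origin at its foot
- lens: bystander: lens in a round black mount on a foot, 94 mm tall; origin at its foot
- carton: bystander: small cardboard box, 90 x 70 x 60 mm; origin at the centre of its underside
Things that resemble listed ones, but are neither listed nor needed, are in the scene too. What is shaped like the part that bears bracket_tab but blue, green or yellow is not meant.

How it is judged:
On the way, in this order (a step that is already met when the one before it is completed fails the run):
1. the wing nut is off the stud (horizontal distance between nut_mid and stud_top above 0.06 m), for 0.1 s.
2. then the spacer ring is off the stud (horizontal distance between spacer_mid and stud_top above 0.06 m), for 0.1 s.
3. then the bracket lies flat in the tray (horizontal distance between bracket_plate and tray below 0.05 m and z of bracket_plate in the frame of tray below 0.0135 m and angle between bracket_plate's own z axis and vertical below 0.08 rad), for 0.3 s.
4. then the lid is pressed home on the tub (horizontal distance between lid_knob and tub_rim below 0.005 m and z of lid_knob in the frame of tub_rim below 0.0255 m and angle between lid_knob's own z axis and vertical below 0.04 rad), for 0.3 s.
At the end, for the whole second after the job is handed in: Wing nut and all spacer rings that are there inside the tub; bracket flat on the tray floor, plate centre within 50 mm of the tray centre, tilt under 0.08 rad; lid within 2.5 mm of fully down and 5 mm of centred on the tub, tilt under 0.04 rad (all of step 3 and all of step 4 and horizontal distance between each of nut_mid, spacer_mid, spare1_mid, spare2_mid, spare3_mid and tub_rim below 0.062 m and z of each of nut_mid, spacer_mid, spare1_mid, spare2_mid, spare3_mid in the frame of tub_rim below -0.015 m); the robot touches nothing.
It fails at once if the driver (bystander) is moved by more than 30 mm (distance of driver from where it was at the start of the episode above 0.03 m).
It fails at once if the carton (bystander) is moved by more than 30 mm (distance of carton from where it was at the start of the episode above 0.03 m).
It fails at once if the post (bystander) is moved by more than 30 mm or tipped over (distance of post from where it was at the start of the episode above 0.03 m or angle between post's own z axis and vertical above 0.5 rad).
It fails at once if the lens (bystander) is moved by more than 30 mm or tipped over (distance of lens from where it was at the start of the episode above 0.03 m or angle between lens's own z axis and vertical above 0.5 rad).
Of spare1, spare2, spare3 only 1 to 3 are there at a start; the rules pass over those that are not, and their reading is None.
At some moment in a run one of spare1, spare2, spare3, lid may be knocked a few centimetres aside while the robot is not near it.
It also fails if it takes over 210 s, if anything falls off the work surface, if the arm or the gripper's body presses on something with over 40 N, if the wrist force passes 120 N, or if a joint passes its speed limit or range.

## Working session

There is one attempt and no reset: what is moved stays moved. The work goes in short steps, Python scripts to look and compute and a tool call to move; the robot and the scene stay as the last step left them, time stands still between calls to the robot, and variables do not carry over. Pictures are saved under pics/ and viewed, and the job is handed in when it is done.

Besides the shell and the picture viewer there is one more tool, called after "Emit:" as name(argument=value, ...) on one line, values as JSON. servo_tool: Moves the arm, as the interface text tells. Its arguments: {"type":"object","properties":{"steps":{"type":"array"},"force":{"type":"number"}},"required":["steps"]}

```bash
ls; mkdir -p pics; python3 - <<'E'
from rig import get_obs, camera, tip_reach
import cv2, numpy as np
print(tip_reach if not callable(tip_reach) else tip_reach()); print(get_obs())
for n in ("scene","side","wrist"):
    c=camera(n); print(n,{k:v for k,v in c.items() if k!="pixels"})
    cv2.imwrite(f"pics/{n}0.png",c["pixels"])
E
```

```text
pics
0.1822
{'time': 0.0, 'q': array([ 9.35499878e-01,  5.28431445e-01,  1.43387319e+00, -2.50782913e-05,
        1.18137040e+00, -1.78510331e-01]), 'joint_velocities': array([ 2.66860225e-04,  3.30172682e-05,  4.92401924e-04, -1.42932369e-03,
       -1.69526334e-03, -1.37941578e-04]), 'joint_torque': array([ 1.89927446e-04, -4.40048397e+01, -1.76588309e+01,  6.33189571e-02,
        5.83285920e-02, -1.92208868e-04]), 'position': array([0.27544602, 0.56065628, 0.40380181]), 'tool_rot': array([ 2.26407834e-01,  9.74032037e-01, -9.60763407e-04, -4.01419113e-04]), 'ft_force': array([0.50452347, 0.44871178, 0.7119864 ]), 'moment': array([ 0.0175963 , -0.01031536, -0.02930894]), 'grip_width': 0.08705881983186706}
scene {'vertical_fov': 45.320533127338074, 'cx': 319.859985420504, 'cy': 237.06849734135722, 'T': array([[ 8.25166189e-01, -3.02955801e-01,  4.76779344e-01,
         1.22059238e+00],
       [ 5.64890041e-01,  4.42612584e-01, -6.96414634e-01,
        -1.07802066e+00],
       [-4.56844641e-05,  8.43985712e-01,  5.36365654e-01,
         8.65765042e-01],
       [ 0.00000000e+00,  0.00000000e+00,  0.00000000e+00,
         1.00000000e+00]])}
side {'vertical_fov': 50.91367408054731, 'cx': 314.04901114343613, 'cy': 242.6948881766681, 'T': array([[-0.96180831,  0.18927586, -0.19773576,  0.24452554],
       [-0.27363559, -0.64651037,  0.71214318,  0.97352974],
       [ 0.00695329,  0.73905276,  0.67361166,  1.09458723],
       [ 0.        ,  0.        ,  0.        ,  1.        ]])}
wrist {'vertical_fov': 65.6611286825485, 'cx': 321.99705090925556, 'cy': 241.30208440976733, 'T': array([[ 0.44105229, -0.86515047, -0.23872063,  0.21079185],
       [ 0.89748039,  0.42476361,  0.11876373,  0.59301975],
       [-0.00134866, -0.2666281 ,  0.96379855,  0.38371581],
       [ 0.        ,  0.        ,  0.        ,  1.        ]])}
```

View pics/scene0.png

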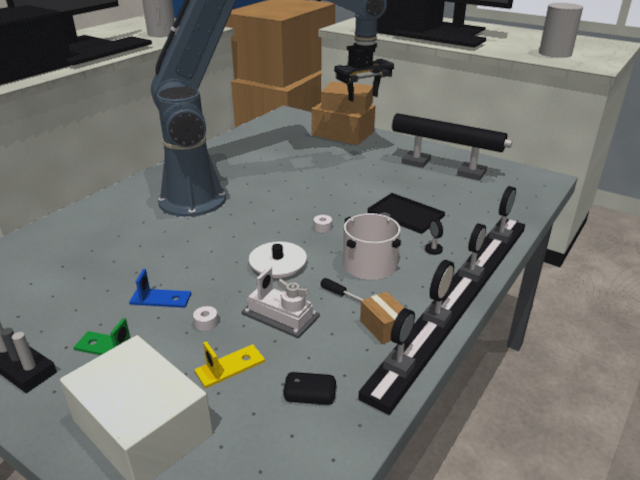

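View pics/side0.png

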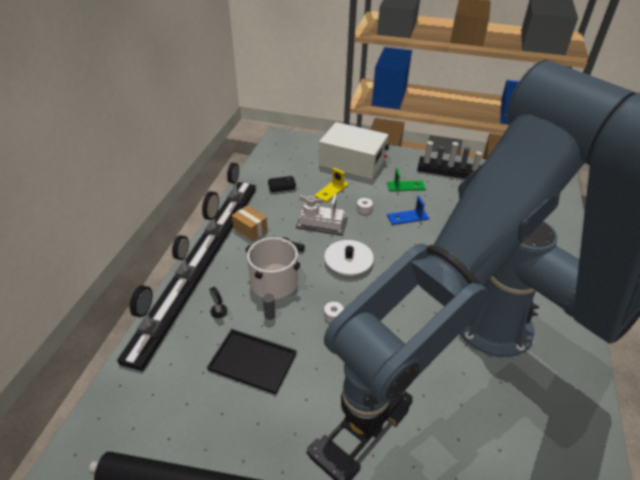

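View pics/wrist0.png

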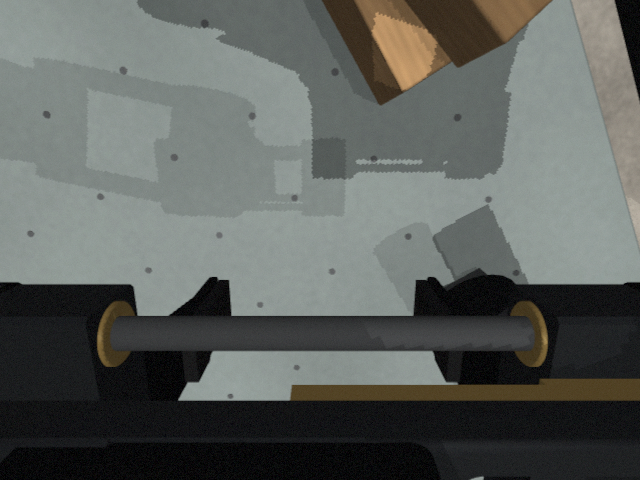

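The scene view shows the fixture at (283,305), tub (371,245), lid (278,258), tray (406,211), spares at (323,222) and (205,318), driver (345,290), carton (382,315) and lens (434,240). The side view shows the post at (269,305), which the tub hides in the scene view. I'll look at enlarged crops next.

```bash
cat > h.py <<'E'
import numpy as np, cv2
from rig import get_obs, camera
from scipy.spatial.transform import Rotation as R
def K(c):
    f=240/np.tan(np.radians(c["vertical_fov"])/2); return f,c["cx"],c["cy"]
def ray(c,u,v):
    f,cx,cy=K(c); d=np.array([(u-cx)/f,-(v-cy)/f,-1.]); T=c["T"]
    return T[:3,3],T[:3,:3]@d
def onz(c,u,v,z):
    o,d=ray(c,u,v); return o+d*(z-o[2])/d[2]
def proj(c,p):
    f,cx,cy=K(c); T=c["T"]; q=T[:3,:3].T@(np.asarray(p,float)-T[:3,3])
    return np.array([cx+f*q[0]/-q[2], cy+f*(-q[1])/-q[2]])
def tri(c1,p1,c2,p2):
    o1,d1=ray(c1,*p1);o2,d2=ray(c2,*p2); A=np.stack([d1,-d2],1)
    s=np.linalg.lstsq(A,o2-o1,rcond=None)[0]; a=o1+d1*s[0];b=o2+d2*s[1]
    return (a+b)/2,np.linalg.norm(a-b)
def crop(c,x0,y0,x1,y1,s,name):
    im=cv2.resize(c["pixels"][y0:y1,x0:x1],None,fx=s,fy=s,interpolation=cv2.INTER_CUBIC); cv2.imwrite("pics/"+name,im)
def tocmd(dxyz):
    "world displacement -> tool axes"
    o=get_obs(); return R.from_quat(o["tool_rot"]).inv().apply(dxyz)
E
python3 - <<'E'
from h import *
c=camera("scene"); crop(c,190,190,450,370,3,"s1.png")
c=camera("side"); crop(c,190,170,430,350,3,"d1.png")
E
```

```text
(no output)
```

View pics/s1.png

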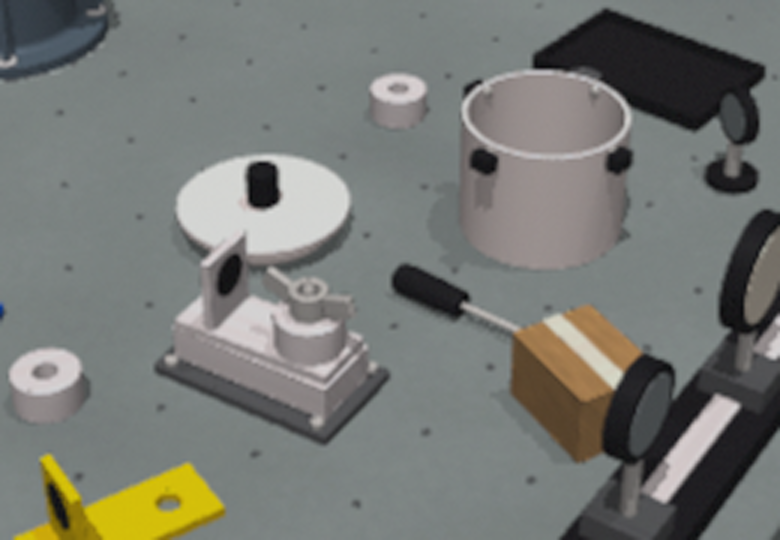

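View pics/d1.png

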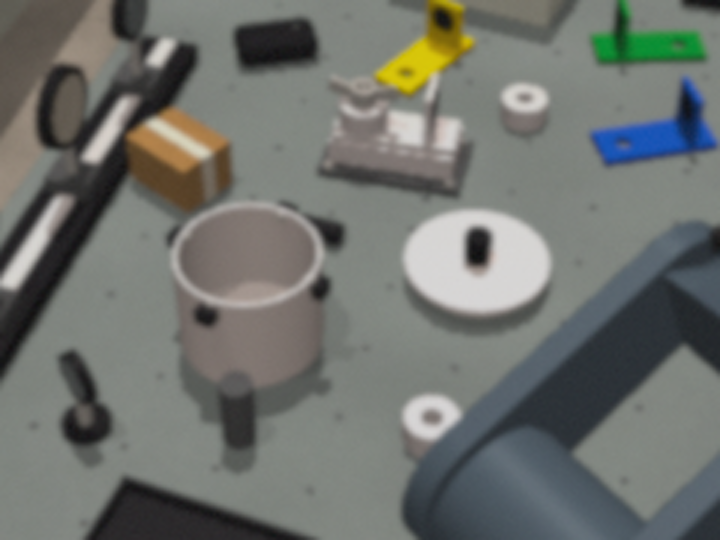

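```bash
python3 - <<'E'
from h import *
s=camera("scene"); d=camera("side")
S=lambda u,v:(190+u/3,190+v/3); D=lambda u,v:(190+u/3,170+v/3)
print("stud",onz(s,*S(310,286),.101),onz(d,*D(366,86),.101),tri(s,S(310,286),d,D(366,86)))
print("tub",onz(s,*S(546,114),.112),onz(d,*D(247,254),.112))
# tub floor rect
print("spA",onz(s,*S(399,88),.03),onz(d,*D(432,417),.03))
print("spB",onz(s,*S(45,371),.03),onz(d,*D(525,98),.03))
print("knobtop",onz(s,*S(263,170),.060),onz(d,*D(478,235),.060))
print("post top",onz(d,*D(237,383),.075))
print("lens foot",onz(s,*S(732,178),.005),onz(d,*D(86,424),.005))
print("tab top corners z=.11",onz(s,*S(204,248),.11),onz(s,*S(243,236),.11), onz(d,*D(438,78),.11))
# wings tips at z .107
for a in [(270,274),(350,304)]: print("wing",onz(s,*S(*a),.107))
# tray corners rim z .016
for a in [(369,210),(392,195),(444,211),(422,231)]: print("trayS",onz(s,*a,.016))
for a in [(231,332),(295,348),(276,391),(209,367)]: print("trayD",onz(d,*a,.016))
for n,c in(("S",s),("D",d)):
    T=c["T"]
    print(n,T[:3,3])
for a in [(519,345),(583,310),(640,348),(583,400)]: print("carton",onz(s,*S(*a),.06))
for a in [(400,280),(465,303),(520,332)]: print("driver",onz(s,*S(*a),.012))
# fixture plate corners z .01
for a in [(158,366),(326,436),(388,374)]: print("plate",onz(s,*S(*a),.01))
E
```

```text
stud [ 0.60419477 -0.28055776  0.101     ] [ 0.60042223 -0.27843901  0.101     ] (array([ 0.60183252, -0.27932435,  0.09960848]), np.float64(0.0023394777191774433))
tub [0.6344831  0.00946545 0.112     ] [0.63206484 0.01592589 0.112     ]
spA [0.43184428 0.0899157  0.03      ] [0.43074014 0.09213519 0.03      ]
spB [ 0.44605369 -0.40230161  0.03      ] [ 0.44481493 -0.39766104  0.03      ]
knobtop [ 0.44142138 -0.13010587  0.06      ] [ 0.43933512 -0.12585004  0.06      ]
post top [0.59983431 0.1398377  0.075     ]
lens foot [0.74473978 0.1627585  0.005     ] [0.74177958 0.16941742 0.005     ]
tab top corners z=.11 [ 0.51850994 -0.29709823  0.11      ] [ 0.53290272 -0.26866856  0.11      ] [ 0.52676834 -0.30256676  0.11      ]
wing [ 0.57624842 -0.29173202  0.107     ]
wing [ 0.6452449  -0.28768177  0.107     ]
trayS [0.50107505 0.23187687 0.016     ]
trayS [0.51264899 0.35379779 0.016     ]
trayS [0.68776673 0.35241837 0.016     ]
trayS [0.68353178 0.21315565 0.016     ]
trayD [0.67646657 0.23381791 0.016     ]
trayD [0.49786856 0.23546063 0.016     ]
trayD [0.50420378 0.36704938 0.016     ]
trayD [0.68673588 0.34984426 0.016     ]
S [ 1.22059238 -1.07802066  0.86576504]
D [0.24452554 0.97352974 1.09458723]
carton [ 0.74043664 -0.20841422  0.06      ]
carton [ 0.75901037 -0.14536947  0.06      ]
carton [ 0.81537892 -0.16130486  0.06      ]
carton [ 0.80888766 -0.23539751  0.06      ]
driver [ 0.58847175 -0.13960424  0.012     ]
driver [ 0.64877349 -0.1354236   0.012     ]
driver [ 0.70424622 -0.14233509  0.012     ]
plate [ 0.49494044 -0.33281235  0.01      ]
plate [ 0.64799647 -0.32372439  0.01      ]
plate [ 0.64598705 -0.24086626  0.01      ]
```

```bash
cat > go.py <<'E'
import sys
from h import *
# usage: go.py x y z yaw_of_tool_y(deg world)   -> remaining move in tool axes
x,y,z,yw=map(float,sys.argv[1:5]); o=get_obs(); r=R.from_quat(o["tool_rot"]); M=r.as_matrix()
cur=np.degrees(np.arctan2(M[1,1],M[0,1])); dy=(yw-cur+180)%360-180
d=r.inv().apply(np.array([x,y,z])-o["position"])
print("pos",o["position"].round(4),"yaw",cur.round(2),"tilt",M[:,2].round(4),"| shift",d.round(4),"turn(tool z)",round(-np.radians(dy),4),"dist",np.linalg.norm(d).round(3),"t",round(o["time"],2))
E
python3 go.py 0.603 -0.280 0.404 93
```

```text
pos [0.2756 0.5609 0.4045] yaw 63.83 tilt [-3.e-04 -4.e-04 -1.e+00] | shift [-0.6647 -0.6102  0.0008] turn(tool z) -0.5092 dist 0.902 t 0.35
```

Emit:
servo_tool(steps=[0.087,-0.665,-0.61,0,-0.509,0.087,-0.665,-0.61,0,-0.509,0.087,-0.665,-0.61,0,-0.509,0.087,-0.665,-0.61,0,-0.509,0.087,-0.665,-0.61,0,-0.509,0.087,-0.665,-0.61,0,-0.509,0.087,-0.665,-0.61,0,-0.509,0.087,-0.665,-0.61,0,-0.509,0.087,-0.665,-0.61,0,-0.509,0.087,-0.665,-0.61,0,-0.509,0.087,-0.665,-0.61,0,-0.509,0.087,-0.665,-0.61,0,-0.509])

```text
time: 1.85
position: [0.5471, -0.1362, 0.4049]
tool_rot: [-0.026, 1.0, 0.0, 0.0]
ft_force: [0.5, 0.4, 0.8]
grip_width: 0.0873
```

```bash
python3 go.py 0.603 -0.280 0.404 93
```

```text
pos [ 0.5471 -0.1362  0.4049] yaw 92.96 tilt [ 7.e-04  1.e-04 -1.e+00] | shift [-0.0484 -0.1465  0.001 ] turn(tool z) -0.0007 dist 0.154 t 1.85
```

Emit:
servo_tool(steps=[0.087,-0.048,-0.146,0,0,0.087,-0.048,-0.146,0,0,0.087,-0.048,-0.146,0,0,0.087,-0.048,-0.146,0,0])

```text
time: 2.35
position: [0.6024, -0.2798, 0.4042]
tool_rot: [-0.025, 1.0, -0.0, 0.0]
ft_force: [-0.1, 0.2, -0.7]
grip_width: 0.087
```

```bash
python3 - <<'E'
from h import *
c=camera("wrist"); print(c["T"]); cv2.imwrite("pics/w1.png",c["pixels"]); print(get_obs()["position"],proj(c,[.603,-.28,.101]))
d=camera("side"); cv2.imwrite("pics/side1.png",d["pixels"])
E
```

```text
[[-4.92590461e-02 -9.62322257e-01 -2.67412454e-01  5.30385537e-01]
 [ 9.98786031e-01 -4.74335281e-02 -1.32862450e-02 -2.83283751e-01]
 [ 1.01333141e-04 -2.67742291e-01  9.63490558e-01  3.84017368e-01]
 [ 0.00000000e+00  0.00000000e+00  0.00000000e+00  1.00000000e+00]]
[ 0.60195927 -0.27803127  0.40416456] [321.58218784 233.99186778]
```

View pics/w1.png

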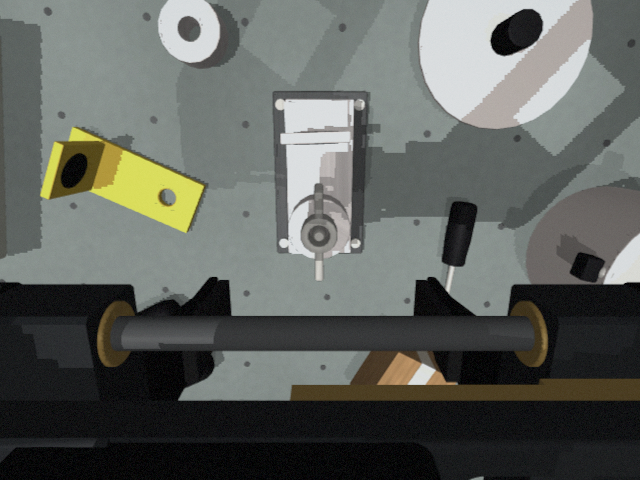

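View pics/side1.png

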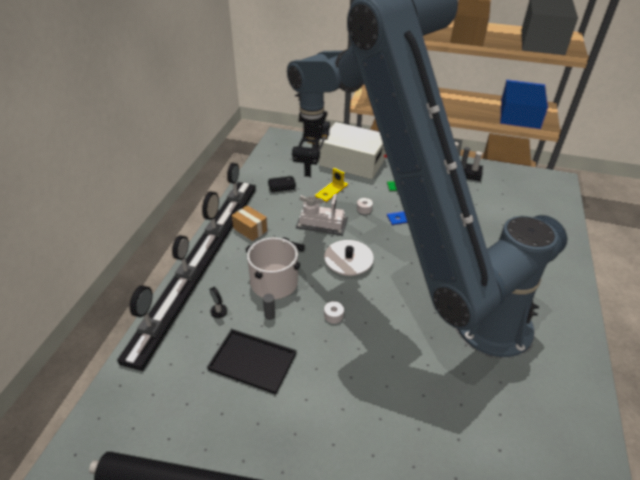

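```bash
python3 - <<'E'
from h import *
c=camera("wrist"); crop(c,265,85,385,285,3,"w1c.png")
crop(c,150,0,230,80,4,"w1sp.png")
print(onz(c,319,236,.101), onz(c,319,184,.107),onz(c,319,280,.107))
for p in [(282,100),(360,105),(355,243),(284,243)]: print(onz(c,*p,.012))
print("sp",onz(c,189,28,.03),"knobtop",onz(c,503,38,.06))
E
```

```text
[ 0.60352181 -0.2783791   0.101     ] [ 0.56216456 -0.28040597  0.107     ] [ 0.63809814 -0.27662352  0.107     ]
[ 0.49667269 -0.31898989  0.012     ]
[ 0.49726893 -0.24546111  0.012     ]
[ 0.63231264 -0.23997028  0.012     ]
[ 0.63609537 -0.31366051  0.012     ]
sp [ 0.4447785  -0.39760034  0.03      ] knobtop [ 0.4460949  -0.14157913  0.06      ]
```

View pics/w1c.png

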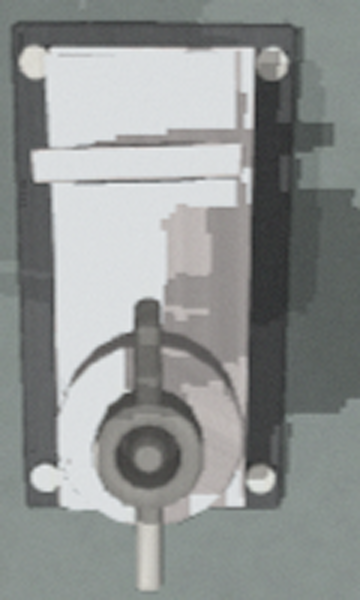

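```bash
python3 - <<'E'
from h import *
c=camera("wrist"); im=c["pixels"]; print(get_obs()["position"],c["T"][:3,3])
g=cv2.cvtColor(im,cv2.COLOR_BGR2GRAY); g2=cv2.resize(g,None,fx=4,fy=4,interpolation=cv2.INTER_CUBIC)
cs=cv2.HoughCircles(g2[640:1160,1060:1540],cv2.HOUGH_GRADIENT,1.5,40,param1=120,param2=30,minRadius=15,maxRadius=90)
print([( (a+1060)/4,(b+640)/4,r/4) for a,b,r in cs[0][:6]])
crop(c,280,170,360,290,5,"w1d.png")
E
```

```text
[ 0.6017872  -0.27590764  0.40470021] [ 0.52967281 -0.27989405  0.38437153]
[(np.float32(313.1875), np.float32(237.0625), np.float32(10.612499)), (np.float32(279.4375), np.float32(244.5625), np.float32(5.1375)), (np.float32(350.6875), np.float32(244.5625), np.float32(4.65)), (np.float32(300.4375), np.float32(215.3125), np.float32(10.950001)), (np.float32(325.5625), np.float32(213.0625), np.float32(13.762501)), (np.float32(333.8125), np.float32(223.9375), np.float32(13.049999))]
```

View pics/w1d.png

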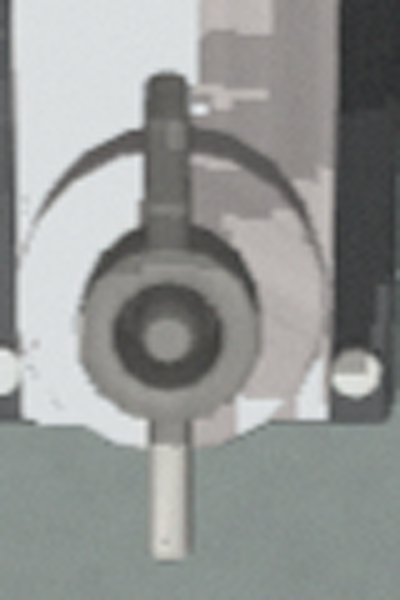

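```bash
python3 - <<'E'
from h import *
c=camera("wrist"); o=get_obs(); print(o["position"],c["T"][:3,3])
g=cv2.cvtColor(c["pixels"],cv2.COLOR_BGR2GRAY)
p=(280+166/5,170+339/5); print(p,onz(c,*p,.101))
a=onz(c,280+166/5,170+90/5,.107);b=onz(c,280+170/5,170+555/5,.107); print(a,b,np.degrees(np.arctan2(*(b-a)[1::-1])))
P=[onz(c,*q,.012) for q in[(276,106),(355.5,106),(350.7,244.5),(279.4,244.5)]]
print(P); print([np.degrees(np.arctan2(*(v)[1::-1])) for v in (P[3]-P[0],P[2]-P[1])])
E
```

```text
[ 0.60187789 -0.2757882   0.40484486] [ 0.52973627 -0.27962004  0.38456462]
(313.2, 237.8) [ 0.60544903 -0.28201073  0.101     ]
[ 0.56551607 -0.28376631  0.107     ] [ 0.63943094 -0.27964463  0.107     ] 3.1916537019482054
[array([ 0.50245974, -0.32388851,  0.012     ]), array([ 0.49844381, -0.24893396,  0.012     ]), array([ 0.63436127, -0.24341185,  0.012     ]), array([ 0.63828545, -0.31756894,  0.012     ])]
[np.float64(2.663881674170544), np.float64(2.3265581220887572)]
```

```bash
python3 go.py 0.604 -0.281 0.264 93.2
```

```text
pos [ 0.6019 -0.2758  0.4048] yaw 93.08 tilt [-7.e-04  7.e-04 -1.e+00] | shift [-0.0019 -0.0054  0.1408] turn(tool z) -0.0022 dist 0.141 t 2.6
```

Emit:
servo_tool(steps=[0.08,-0.002,-0.0055,0.06,0,0.08,-0.002,-0.0055,0.1,0,0.08,-0.002,-0.0055,0.125,0,0.08,-0.002,-0.0055,0.14,0,0.08,-0.002,-0.0055,0.14,0,0.08,-0.002,-0.0055,0.14,0], force=20)

```text
time: 3.35
position: [0.605, -0.2828, 0.2662]
tool_rot: [-0.026, 1.0, -0.001, 0.001]
ft_force: [-0.4, -0.3, 0.0]
grip_width: 0.08
```

```bash
python3 go.py 0.604 -0.281 0.264 93.2;python3 - <<'E'
from h import *
c=camera("wrist"); crop(c,160,160,480,400,2.5,"w2.png")
E
```

```text
pos [ 0.605  -0.2828  0.2662] yaw 93.02 tilt [ 0.0021 -0.0015 -1.    ] | shift [0.0009 0.0018 0.0022] turn(tool z) -0.0031 dist 0.003 t 3.35
```

View pics/w2.png

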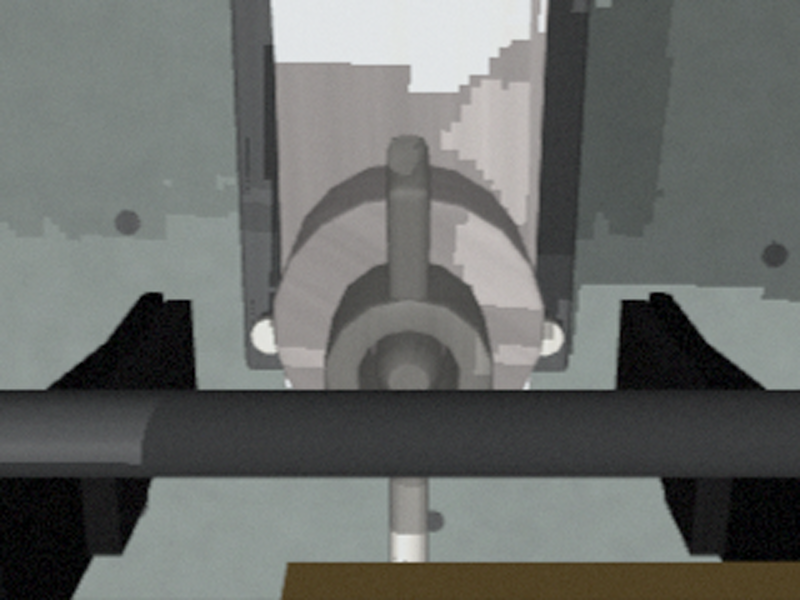

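```bash
python3 - <<'E'
from h import *
c=camera("wrist"); p=(160+408/2.5,160+376/2.5); print(onz(c,*p,.101)); print(get_obs()["position"])
E
```

```text
[ 0.60413412 -0.28251795  0.101     ]
[ 0.60493937 -0.28293142  0.26637231]
```

Emit:
servo_tool(steps=[0.02,0,0,0.001,0,0.02,0,0,0.001,0,0.02,0,0,0.001,0,0.02,0,0,0.001,0,0.02,0,0,0.001,0,0.02,0,0,0.001,0], force=25)

```text
time: 4.2
position: [0.6044, -0.2827, 0.2637]
tool_rot: [-0.026, 1.0, 0.0, -0.0]
ft_force: [-0.4, 1.0, 0.0]
grip_width: 0.0285
```

Emit:
servo_tool(steps=[0.02,0,0,-0.02,0,0.02,0,0,-0.05,0,0.02,0,0,-0.08,0,0.02,0,0,-0.11,0,0.02,0,0,-0.11,0,0.02,0,0,-0.11,0])

```text
time: 4.95
position: [0.604, -0.2825, 0.3734]
tool_rot: [-0.026, 1.0, 0.0, -0.0]
ft_force: [0.6, 0.3, -1.7]
grip_width: 0.0284
```

```bash
python3 - <<'E'
from h import *
c=camera("wrist"); cv2.imwrite("pics/w3.png",c["pixels"])
E
python3 go.py 0.633 -0.010 0.374 93.2
```

```text
pos [ 0.604  -0.2824  0.3726] yaw 92.99 tilt [-0.0021  0.0015 -1.    ] | shift [-0.0432  0.2705 -0.0011] turn(tool z) -0.0037 dist 0.274 t 5.0
```

View pics/w3.png

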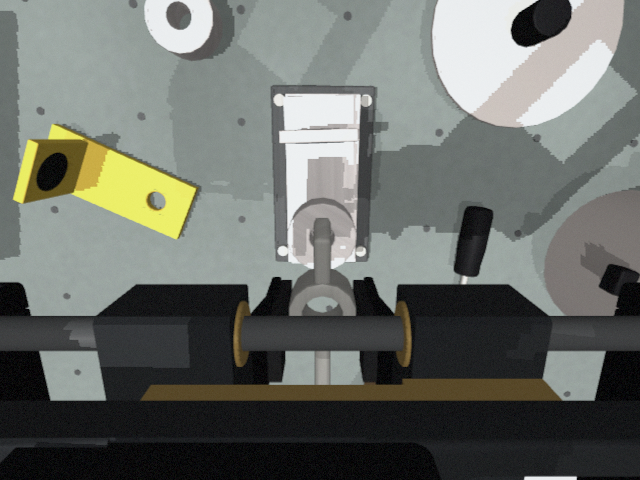

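The nut is held at (322,310) in the wrist view. The spacer is still on the stud at (320,235). Next I move to the tub.

Emit:
servo_tool(steps=[0.02,-0.043,0.27,0,0,0.02,-0.043,0.27,0,0,0.02,-0.043,0.27,0,0,0.02,-0.043,0.27,0,0,0.02,-0.043,0.27,0,0,0.02,-0.043,0.27,0,0,0.02,-0.043,0.27,0,0,0.02,-0.043,0.27,0,0])

```text
time: 6.0
position: [0.6334, -0.0128, 0.3735]
tool_rot: [-0.025, 1.0, -0.0, -0.0]
ft_force: [-0.1, -0.3, -1.3]
grip_width: 0.0283
```

```bash
python3 - <<'E'
from h import *
c=camera("wrist"); cv2.imwrite("pics/w4.png",c["pixels"]); print(get_obs()["position"])
E
python3 go.py 0.633 -0.010 0.374 93.2
```

```text
[ 0.63333832 -0.01272768  0.37358277]
pos [ 0.6333 -0.0127  0.3736] yaw 92.85 tilt [-2.e-04 -3.e-04 -1.e+00] | shift [ 0.0002  0.0027 -0.0004] turn(tool z) -0.0061 dist 0.003 t 6.05
```

View pics/w4.png

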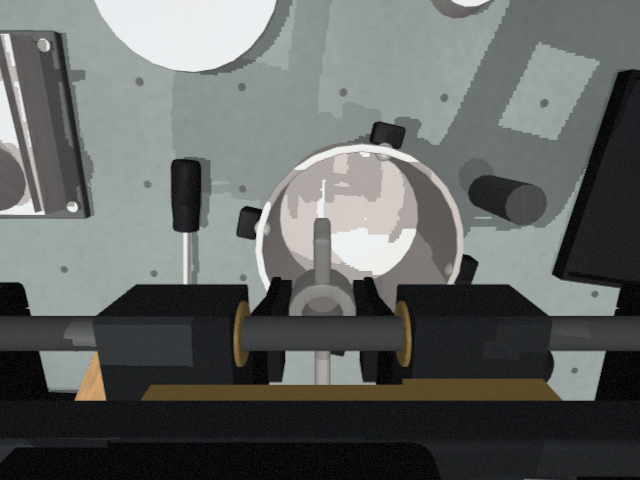

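```bash
python3 - <<'E'
from h import *
from scipy.optimize import least_squares
c=camera("wrist"); crop(c,240,110,490,300,3.2,"w4c.png")
P=np.array([onz(c,u,v,.112)[:2] for u,v in [(257,250),(464,250),(361,144),(300,163),(420,160)]])
r=least_squares(lambda q:np.hypot(*(P-q[:2]).T)-.071,[.63,.01]); print(r.x,r.fun)
E
```

```text
[0.63418877 0.01353238] [-9.35670325e-04 -7.02319580e-04 -1.94493232e-04  3.51929253e-04
 -7.86001411e-05]
```

View pics/w4c.png

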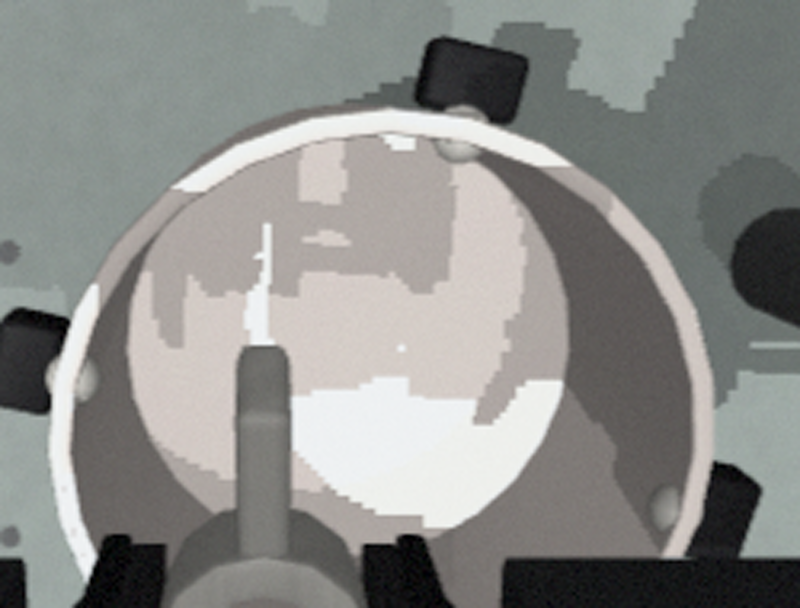

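Emit:
servo_tool(steps=[0.02,0,0.006,0.05,0,0.02,0,0.006,0.1,0,0.02,0,0.006,0.13,0,0.02,0,0.006,0.134,0,0.02,0,0.006,0.134,0,0.042,0,0.006,0.134,0,0.042,0,0.006,0.134,0,0.042,0,0.006,0.134,0,0.042,0,0.006,0.1,0,0.042,0,0.006,0.04,0,0.042,0,0.006,0,0,0.042,0,0.006,0,0])

```text
time: 7.6
position: [0.634, -0.0049, 0.3785]
tool_rot: [-0.026, 1.0, -0.001, 0.005]
ft_force: [1.0, 0.1, 0.7]
grip_width: 0.0419
```

```bash
python3 - <<'E'
from h import *
c=camera("wrist"); cv2.imwrite("pics/w5.png",c["pixels"]); print(get_obs()["position"])
s=camera("scene"); crop(s,190,180,450,375,3,"s5.png")
E
python3 go.py 0.604 -0.2825 0.374 93.2
```

```text
[ 0.63316617 -0.00477497  0.37594148]
pos [ 0.6326 -0.0047  0.3741] yaw 93.0 tilt [ 3.e-04 -1.e-04 -1.e+00] | shift [ 4.310e-02 -2.759e-01  1.000e-04] turn(tool z) -0.0035 dist 0.279 t 7.7
```

View pics/w5.png

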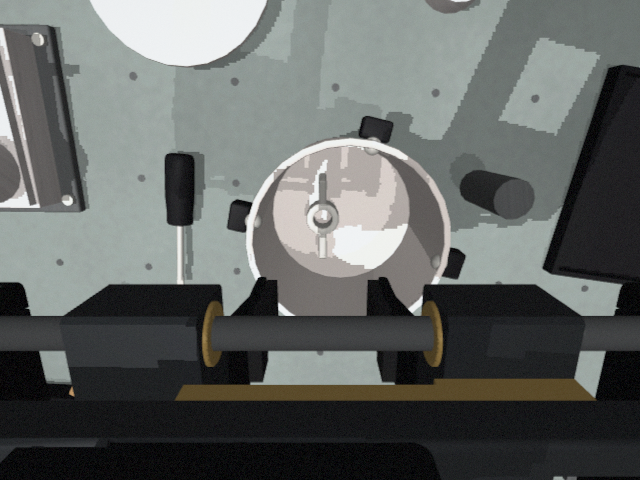

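View pics/s5.png

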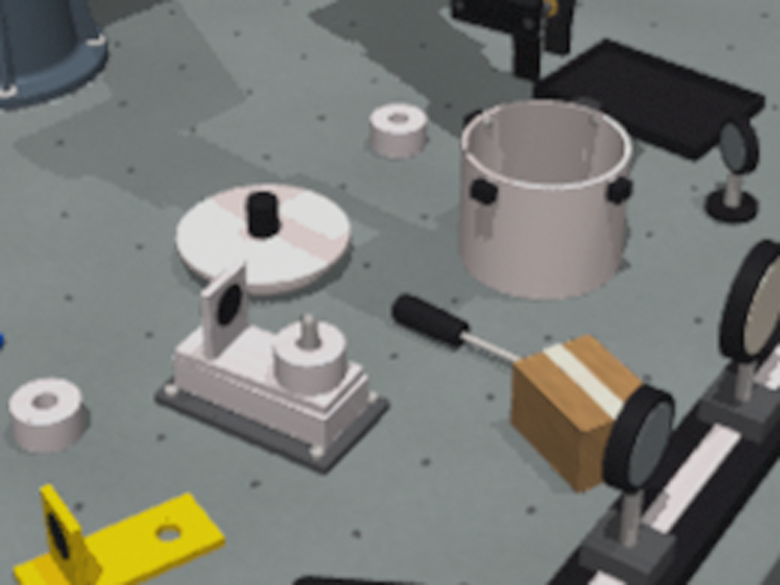

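Nut is in the tub, standing at (322,215) in the wrist view, and the spacer is alone on the stud. Next, the spacer.

Emit:
servo_tool(steps=[0.076,0.043,-0.276,0,0,0.076,0.043,-0.276,0,0,0.076,0.043,-0.276,0,0,0.076,0.043,-0.276,0,0,0.076,0.043,-0.276,0,0,0.076,0.043,-0.276,0,0,0.076,0.043,-0.276,0,0,0.076,0.043,-0.276,0.05,0,0.076,0.043,-0.276,0.1,0,0.076,0.043,-0.276,0.12,0,0.076,0.043,-0.276,0.12,0,0.076,0.043,-0.276,0.12,0])

```text
time: 9.2
position: [0.6055, -0.2827, 0.2557]
tool_rot: [-0.027, 1.0, -0.001, 0.001]
ft_force: [0.0, -0.3, 0.0]
grip_width: 0.0757
```

```bash
python3 go.py 0.604 -0.2825 0.237 93.2;python3 - <<'E'
from h import *
c=camera("wrist"); crop(c,160,160,480,400,2.5,"w6.png")
E
```

```text
pos [ 0.6055 -0.2827  0.2557] yaw 93.04 tilt [ 0.003 -0.002 -1.   ] | shift [0.0015 0.0003 0.0187] turn(tool z) -0.0028 dist 0.019 t 9.2
```

View pics/w6.png

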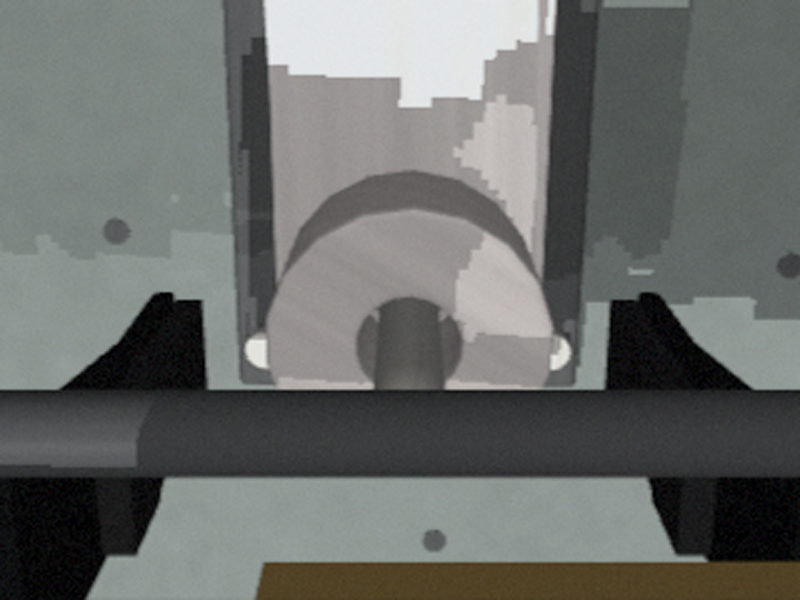

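Emit:
servo_tool(steps=[0.076,0,0,0.017,0,0.076,0,0,0.017,0,0.076,0,0,0.017,0,0.045,0,0,0.017,0,0.045,0,0,0.017,0,0.045,0,0,0.017,0,0.045,0,0,0.017,0,0.045,0,0,0.017,0], force=25)

```text
time: 10.25
position: [0.6045, -0.2828, 0.2369]
tool_rot: [-0.026, 1.0, -0.0, 0.0]
ft_force: [0.3, 1.0, 0.5]
grip_width: 0.0528
```

Emit:
servo_tool(steps=[0.045,0,0,-0.02,0,0.045,0,0,-0.05,0,0.045,0,0,-0.09,0,0.045,0,0,-0.13,0,0.045,0,0,-0.14,0,0.045,0,0,-0.14,0,0.045,0,0,-0.14,0])

```text
time: 11.12
position: [0.6039, -0.2824, 0.3748]
tool_rot: [-0.026, 1.0, 0.001, -0.002]
ft_force: [-0.1, -0.2, -1.5]
grip_width: 0.053
```

```bash
python3 go.py 0.634 0.030 0.374 93.2;python3 - <<'E'
from h import *
c=camera("wrist"); cv2.imwrite("pics/w7.png",c["pixels"])
E
```

```text
pos [ 0.6039 -0.2824  0.3748] yaw 92.99 tilt [-0.0033  0.0023 -1.    ] | shift [-0.0464  0.3104  0.0014] turn(tool z) -0.0037 dist 0.314 t 11.12
```

View pics/w7.png

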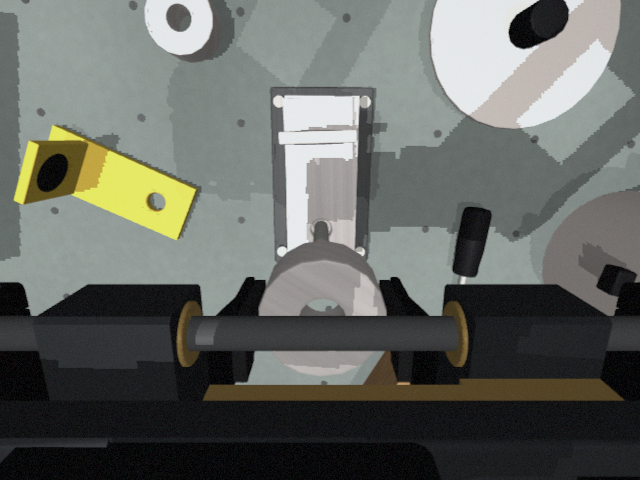

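```bash
python3 - <<'E'
from h import *
o=get_obs(); print(o["q"].round(3))
E
python3 go.py 0.634 0.0415 0.374 3;python3 go.py 0.634 0.0415 0.374 183
```

```text
[-0.605  0.617  1.349 -0.     1.18  -2.228]
pos [ 0.6039 -0.2824  0.3746] yaw 92.99 tilt [-0.0035  0.0024 -1.    ] | shift [-0.0469  0.3219  0.0012] turn(tool z) 1.5706 dist 0.325 t 11.18
pos [ 0.6039 -0.2824  0.3746] yaw 92.99 tilt [-0.0035  0.0024 -1.    ] | shift [-0.0469  0.3219  0.0012] turn(tool z) -1.571 dist 0.325 t 11.18
```

Emit:
servo_tool(steps=[0.045,-0.047,0.322,0,1.57,0.045,-0.047,0.322,0,1.57,0.045,-0.047,0.322,0,1.57,0.045,-0.047,0.322,0,1.57,0.045,-0.047,0.322,0,1.57,0.045,-0.047,0.322,0,1.57,0.045,-0.047,0.322,0,1.57,0.045,-0.047,0.322,0,1.57,0.045,-0.047,0.322,0,1.57,0.045,-0.047,0.322,0,1.57,0.045,-0.047,0.322,0,1.57,0.045,-0.047,0.322,0,1.57])

```text
time: 12.68
position: [0.6346, 0.0412, 0.3764]
tool_rot: [0.688, 0.726, -0.0, -0.0]
ft_force: [-1.1, -0.6, -1.3]
grip_width: 0.053
```

```bash
python3 go.py 0.634 0.0415 0.240 3;python3 - <<'E'
from h import *
c=camera("wrist"); cv2.imwrite("pics/w8.png",c["pixels"])
E
```

```text
pos [0.6346 0.0412 0.3764] yaw 3.08 tilt [-6.e-04  0.e+00 -1.e+00] | shift [ 0.0003 -0.0005  0.1364] turn(tool z) 0.0013 dist 0.136 t 12.68
```

View pics/w8.png

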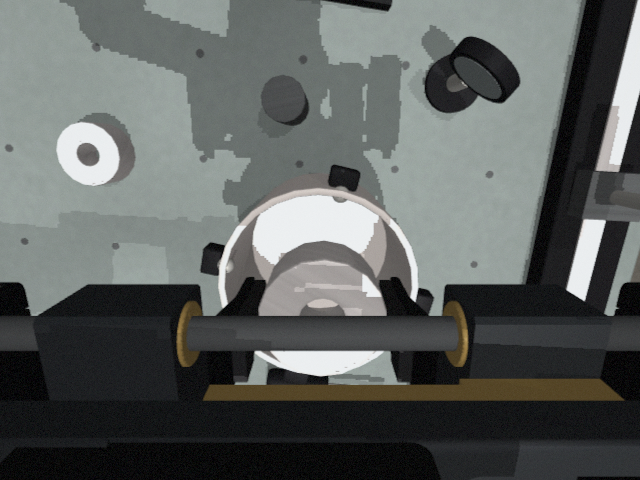

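Emit:
servo_tool(steps=[0.045,0,0,0.06,0,0.045,0,0,0.11,0,0.045,0,0,0.136,0,0.045,0,0,0.136,0,0.045,0,0,0.136,0,0.062,0,0,0.136,0,0.062,0,0,0.136,0,0.062,0,0,0.136,0,0.062,0,0,0.09,0,0.062,0,0,0.04,0,0.062,0,0,0,0,0.062,0,0,0,0])

```text
time: 14.22
position: [0.6356, 0.0413, 0.3814]
tool_rot: [0.688, 0.726, 0.003, 0.004]
ft_force: [-0.2, -0.2, -0.3]
grip_width: 0.0617
```

```bash
python3 - <<'E'
from h import *
c=camera("wrist"); cv2.imwrite("pics/w9.png",c["pixels"]);s=camera("scene"); crop(s,190,180,450,375,3,"s9.png")
u=88;v=154
print(onz(c,u,v,.03))
E
```

```text
[0.43512979 0.09035304 0.03      ]
```

View pics/w9.png

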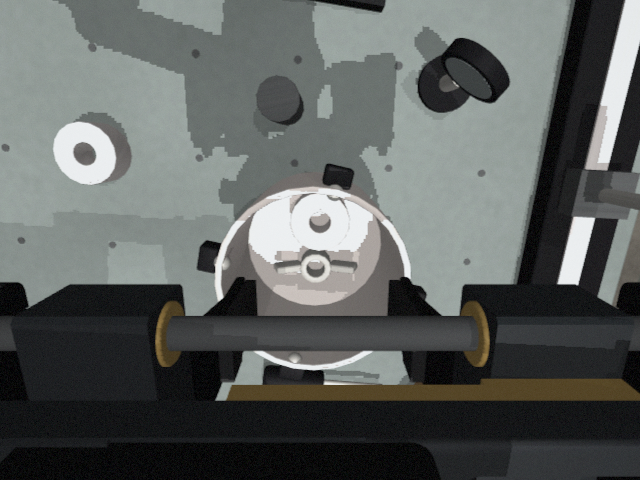

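View pics/s9.png

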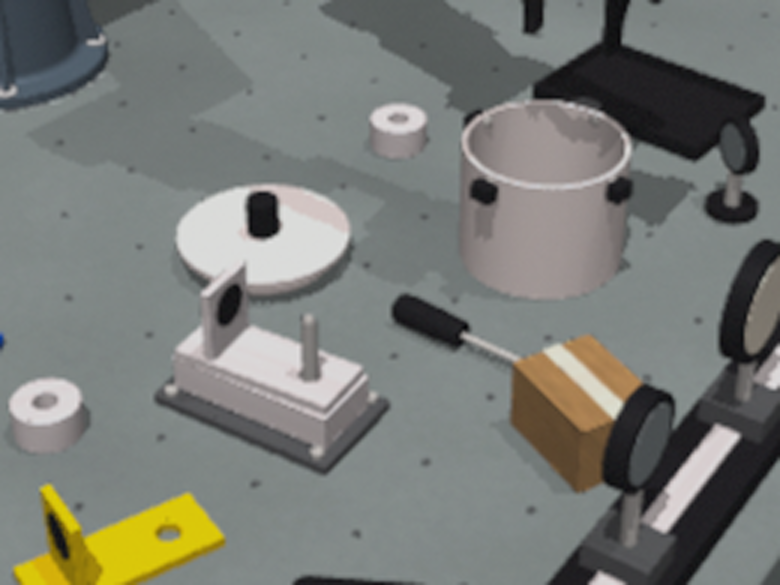

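```bash
python3 go.py 0.433 0.091 0.300 3
```

```text
pos [0.6342 0.0413 0.377 ] yaw 3.04 tilt [ 3.e-04 -0.e+00 -1.e+00] | shift [ 0.0603 -0.1983  0.077 ] turn(tool z) 0.0007 dist 0.221 t 14.32
```

Emit:
servo_tool(steps=[0.078,0.05,-0.198,0,0,0.078,0.05,-0.198,0,0,0.078,0.05,-0.198,0,0,0.078,0.05,-0.198,0.077,0,0.078,0.05,-0.198,0.077,0,0.078,0.05,-0.198,0.077,0,0.078,0.05,-0.198,0.077,0,0.078,0.05,-0.198,0.077,0])

```text
time: 15.32
position: [0.4349, 0.0806, 0.3002]
tool_rot: [0.688, 0.726, 0.001, 0.001]
ft_force: [0.4, 1.0, -0.2]
grip_width: 0.0779
```

```bash
python3 - <<'E'
from h import *
c=camera("wrist"); cv2.imwrite("pics/w10.png",c["pixels"]); print(proj(c,[.433,.091,.03]))
E
python3 go.py 0.433 0.091 0.300 3
```

```text
[318.09208943 232.19426803]
pos [0.4348 0.0806 0.3003] yaw 3.03 tilt [ 1.7e-03 -1.0e-04 -1.0e+00] | shift [ 0.0105 -0.0012  0.0003] turn(tool z) 0.0006 dist 0.011 t 15.38
```

View pics/w10.png

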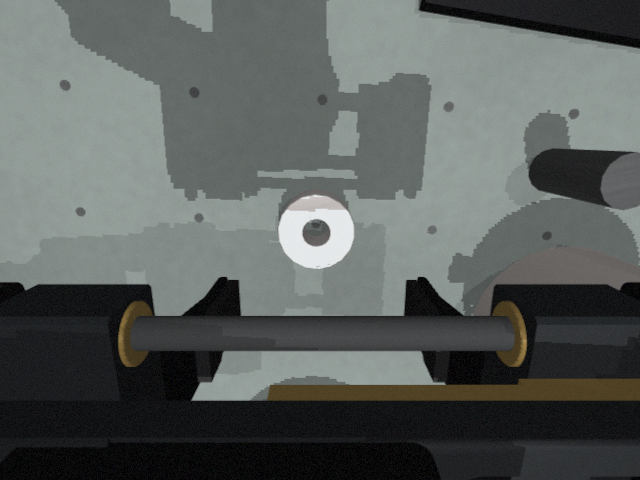

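Emit:
servo_tool(steps=[0.078,0.0105,-0.002,0.04,0,0.078,0.0105,-0.002,0.08,0,0.078,0.0105,-0.002,0.1,0,0.078,0.0105,-0.002,0.111,0,0.078,0.0105,-0.002,0.111,0,0.078,0.0105,-0.002,0.111,0,0.078,0.0105,-0.002,0.111,0])

```text
time: 16.25
position: [0.4319, 0.0911, 0.1896]
tool_rot: [0.688, 0.726, 0.001, 0.001]
ft_force: [0.0, 0.3, 1.1]
grip_width: 0.078
```

Emit:
servo_tool(steps=[0.045,0,0,0,0,0.045,0,0,0,0,0.045,0,0,0,0,0.045,0,0,0,0,0.045,0,0,-0.02,0,0.045,0,0,-0.07,0,0.045,0,0,-0.12,0,0.045,0,0,-0.17,0,0.045,0,0,-0.185,0,0.045,0,0,-0.185,0,0.045,0,0,-0.185,0])

```text
time: 17.62
position: [0.4311, 0.0911, 0.3728]
tool_rot: [0.688, 0.726, -0.001, -0.001]
ft_force: [-0.4, -0.6, -1.1]
grip_width: 0.0536
```

```bash
python3 - <<'E'
from h import *
c=camera("wrist"); cv2.imwrite("pics/w11.png",c["pixels"])
E
python3 go.py 0.634 0.0415 0.376 3
```

```text
pos [0.4311 0.0911 0.3725] yaw 3.03 tilt [-3.1e-03  1.0e-04 -1.0e+00] | shift [-0.0602  0.2    -0.0041] turn(tool z) 0.0005 dist 0.209 t 17.68
```

View pics/w11.png

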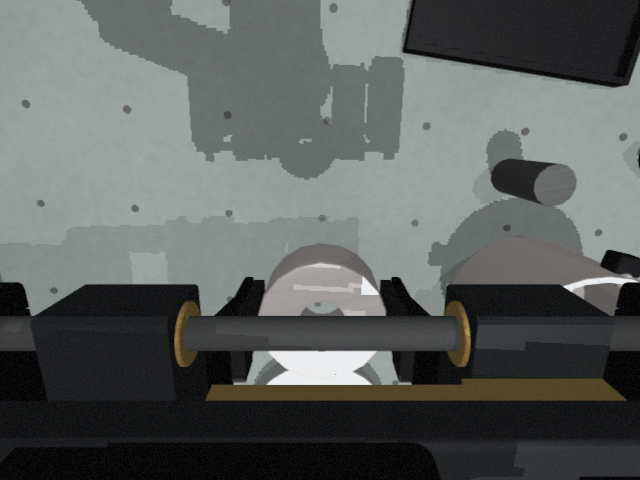

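Emit:
servo_tool(steps=[0.045,-0.05,0.201,-0.004,0,0.045,-0.05,0.201,-0.004,0,0.045,-0.05,0.201,-0.004,0,0.045,-0.05,0.201,-0.004,0,0.045,-0.05,0.201,-0.004,0,0.045,-0.05,0.201,-0.004,0,0.045,-0.05,0.201,-0.004,0,0.045,-0.05,0.201,0.04,0,0.045,-0.05,0.201,0.09,0,0.045,-0.05,0.201,0.11,0,0.045,-0.05,0.201,0.11,0,0.045,-0.05,0.201,0.11,0])

```text
time: 19.18
position: [0.6332, 0.0513, 0.2623]
tool_rot: [0.688, 0.726, -0.003, -0.002]
ft_force: [-2.4, -5.8, -13.9]
grip_width: 0.0523
```

```bash
python3 go.py 0.634 0.0415 0.237 3; python3 - <<'E'
from h import *
c=camera("wrist"); cv2.imwrite("pics/w12.png",c["pixels"])
E
```

```text
pos [0.6332 0.0513 0.2623] yaw 3.09 tilt [-0.0066 -0.0015 -1.    ] | shift [-0.0098  0.0004  0.0253] turn(tool z) 0.0016 dist 0.027 t 19.18
```

View pics/w12.png

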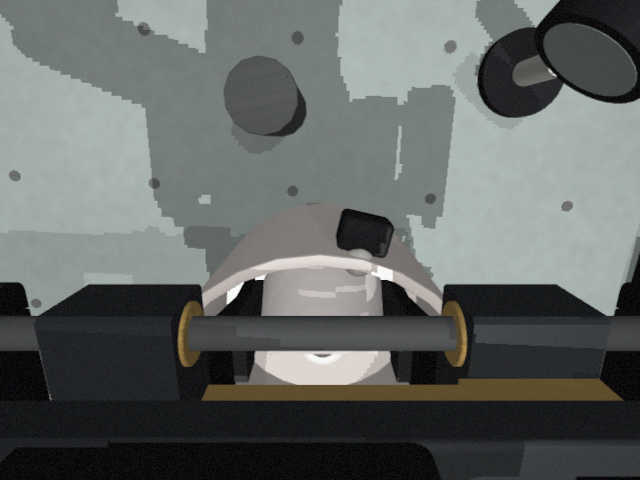

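My shift was 10 mm too far, so the ring now rests against a catch at (360,262) with about 14 N. I'll raise it and correct.

Emit:
servo_tool(steps=[0.045,0,0,-0.03,0,0.045,0,0,-0.05,0,0.045,-0.012,0,-0.05,0,0.045,-0.012,0,-0.05,0,0.045,-0.012,0,-0.05,0,0.045,-0.012,0,-0.05,0])

```text
time: 19.98
position: [0.6354, 0.0399, 0.3129]
tool_rot: [0.688, 0.726, -0.0, -0.001]
ft_force: [-0.2, 0.2, -0.6]
grip_width: 0.0525
```

```bash
python3 go.py 0.634 0.0395 0.237 3; python3 - <<'E'
from h import *
c=camera("wrist"); cv2.imwrite("pics/w13.png",c["pixels"])
E
```

```text
pos [0.6354 0.0399 0.3129] yaw 3.03 tilt [-1.5e-03  4.0e-04 -1.0e+00] | shift [-0.0004 -0.0013  0.0759] turn(tool z) 0.0005 dist 0.076 t 19.98
```

View pics/w13.png

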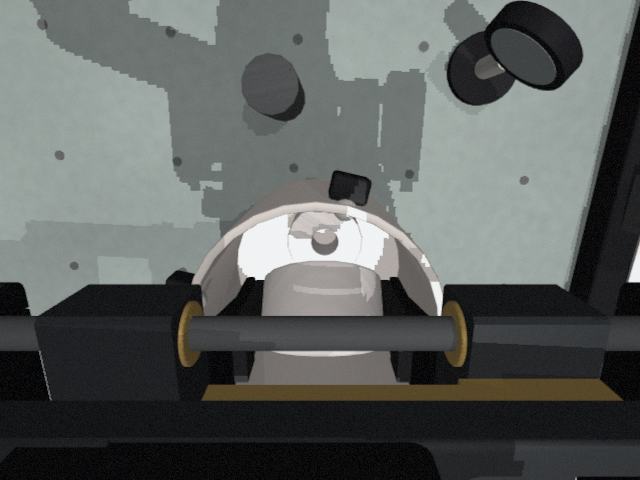

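Emit:
servo_tool(steps=[0.045,0,0,0.04,0,0.045,0,0,0.06,0,0.045,0,0,0.068,0,0.045,0,0,0.068,0,0.045,0,0,0.068,0])

```text
time: 20.65
position: [0.6362, 0.0398, 0.2467]
tool_rot: [0.688, 0.726, 0.001, 0.001]
ft_force: [-0.7, 0.6, -1.8]
grip_width: 0.0522
```

Emit:
servo_tool(steps=[0.062,0,0,0,0,0.062,0,0,0,0,0.062,0,0,0,0,0.062,0,0,-0.05,0,0.062,0,0,-0.11,0,0.062,0,0,-0.135,0,0.062,0,0,-0.135,0,0.062,0,0,-0.135,0])

```text
time: 21.65
position: [0.635, 0.0399, 0.3793]
tool_rot: [0.688, 0.726, -0.001, -0.001]
ft_force: [-0.6, 0.6, 0.2]
grip_width: 0.062
```

```bash
python3 go.py 0.529 -0.286 0.374 3; python3 - <<'E'
from h import *
c=camera("wrist"); cv2.imwrite("pics/w14.png",c["pixels"])
E
```

```text
pos [0.635  0.0399 0.3793] yaw 3.03 tilt [-2.7e-03  3.0e-04 -1.0e+00] | shift [-0.3198 -0.1231  0.0055] turn(tool z) 0.0006 dist 0.343 t 21.65
```

View pics/w14.png

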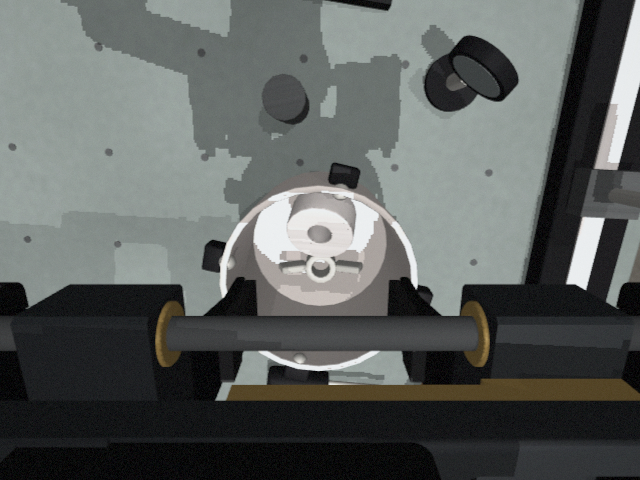

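```bash
python3 go.py 0.445 -0.408 0.374 3; python3 - <<'E'
from h import *
c=camera("scene"); print("blue",onz(c,143,270,.07),onz(c,145,290,.0), "yel",onz(c,211,345,.07),onz(c,195,362,0),onz(c,260,350,0))
E
```

```text
pos [0.635  0.0399 0.3787] yaw 3.04 tilt [-4.e-03  4.e-04 -1.e+00] | shift [-0.4372 -0.2134  0.0053] turn(tool z) 0.0007 dist 0.487 t 21.7
blue [ 0.24981476 -0.40125248  0.07      ] [ 2.33832119e-01 -3.95868796e-01 -1.11022302e-16] yel [ 0.56072608 -0.4981166   0.07      ] [ 0.51072463 -0.50363685  0.        ] [ 0.60016294 -0.39908189  0.        ]
```

Emit:
servo_tool(steps=[0.078,-0.437,-0.213,0,0,0.078,-0.437,-0.213,0,0,0.078,-0.437,-0.213,0,0,0.078,-0.437,-0.213,0,0,0.078,-0.437,-0.213,0,0,0.078,-0.437,-0.213,0,0,0.078,-0.437,-0.213,0,0,0.078,-0.437,-0.213,0.07,0,0.078,-0.437,-0.213,0.07,0,0.078,-0.437,-0.213,0.07,0,0.078,-0.437,-0.213,0.07,0,0.078,-0.437,-0.213,0.07,0])

```text
time: 23.25
position: [0.4472, -0.4068, 0.3123]
tool_rot: [0.687, 0.726, -0.0, 0.001]
ft_force: [-0.4, 0.8, 0.0]
grip_width: 0.0779
```

```bash
python3 go.py 0.445 -0.398 0.189 3; python3 - <<'E'
from h import *
c=camera("wrist"); cv2.imwrite("pics/w15.png",c["pixels"]); print(proj(c,[.445,-.398,.03]))
E
```

```text
pos [ 0.4472 -0.4068  0.3123] yaw 3.16 tilt [ 0.0016 -0.0018 -1.    ] | shift [ 0.0091 -0.0019  0.1232] turn(tool z) 0.0028 dist 0.124 t 23.25
[317.76667024 229.67453438]
```

View pics/w15.png

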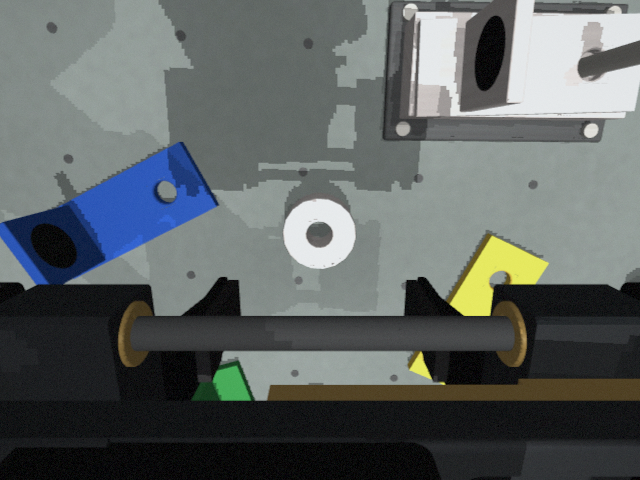

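Emit:
servo_tool(steps=[0.078,0.0065,0,0.05,0,0.078,0.0065,0,0.09,0,0.078,0.0065,0,0.11,0,0.078,0.0065,0,0.121,0,0.078,0.0065,0,0.121,0,0.078,0.0065,0,0.121,0,0.078,0.0065,0,0.121,0])

```text
time: 24.18
position: [0.4461, -0.4016, 0.1909]
tool_rot: [0.688, 0.726, -0.0, 0.001]
ft_force: [-0.5, -0.2, -0.0]
grip_width: 0.0783
```

Emit:
servo_tool(steps=[0.045,0,0,0,0,0.045,0,0,0,0,0.045,0,0,0,0,0.045,0,0,0,0,0.045,0,0,-0.02,0,0.045,0,0,-0.07,0,0.045,0,0,-0.12,0,0.045,0,0,-0.17,0,0.045,0,0,-0.185,0,0.045,0,0,-0.185,0,0.045,0,0,-0.185,0])

```text
time: 25.55
position: [0.4452, -0.4007, 0.3729]
tool_rot: [0.688, 0.726, 0.0, -0.002]
ft_force: [0.3, 0.3, -0.8]
grip_width: 0.0538
```

```bash
python3 - <<'E'
from h import *
c=camera("wrist"); cv2.imwrite("pics/w16.png",c["pixels"])
E
python3 go.py 0.634 -0.009 0.376 3
```

```text
pos [ 0.4453 -0.4008  0.3726] yaw 3.04 tilt [-0.0028  0.0036 -1.    ] | shift [ 0.3813  0.2092 -0.0025] turn(tool z) 0.0006 dist 0.435 t 25.6
```

View pics/w16.png

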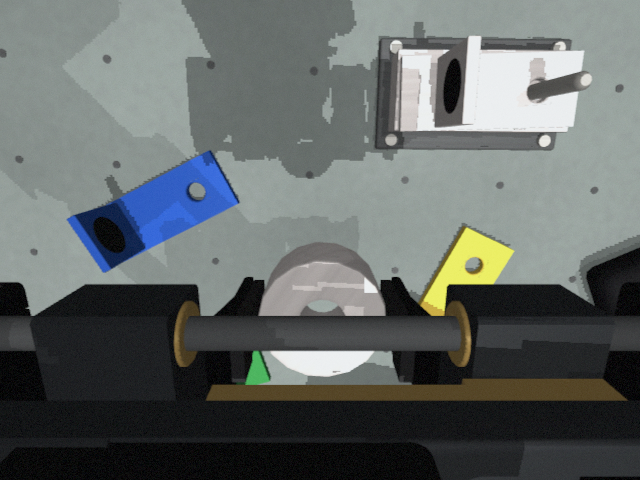

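Emit:
servo_tool(steps=[0.045,0.381,0.209,0,0,0.045,0.381,0.209,0,0,0.045,0.381,0.209,0,0,0.045,0.381,0.209,0,0,0.045,0.381,0.209,0,0,0.045,0.381,0.209,0,0,0.045,0.381,0.209,0,0,0.045,0.381,0.209,0,0,0.045,0.381,0.209,0,0,0.045,0.381,0.209,0,0])

```text
time: 26.85
position: [0.6338, -0.0111, 0.3738]
tool_rot: [0.689, 0.725, -0.001, -0.001]
ft_force: [0.4, 0.5, -1.7]
grip_width: 0.054
```

```bash
python3 - <<'E'
from h import *
c=camera("wrist"); cv2.imwrite("pics/w17.png",c["pixels"])
E
python3 go.py 0.634 -0.009 0.237 3
```

```text
pos [ 0.6338 -0.0113  0.3741] yaw 2.91 tilt [-1.5e-03  1.0e-04 -1.0e+00] | shift [0.0023 0.0005 0.1371] turn(tool z) -0.0016 dist 0.137 t 26.9
```

View pics/w17.png

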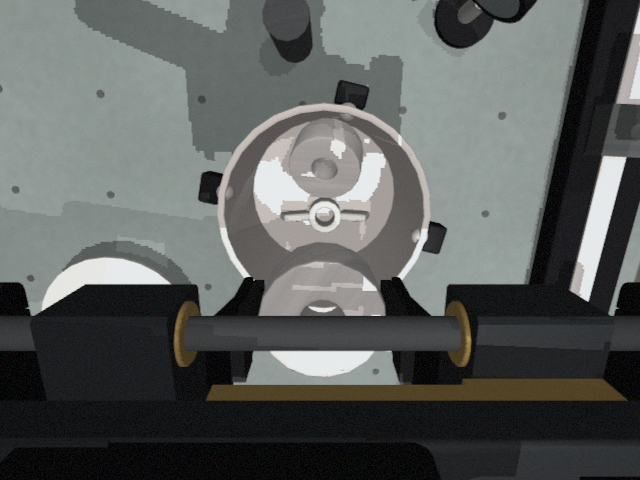

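Emit:
servo_tool(steps=[0.045,0.001,0,0.06,0,0.045,0.001,0,0.11,0,0.045,0.001,0,0.136,0,0.045,0.001,0,0.136,0,0.045,0.001,0,0.136,0,0.062,0.001,0,0.136,0,0.062,0.001,0,0.136,0,0.062,0.001,0,0.136,0,0.062,0.001,0,0.09,0,0.062,0.001,0,0.04,0,0.062,0.001,0,0,0,0.062,0.001,0,0,0])

```text
time: 28.4
position: [0.6353, -0.0087, 0.3793]
tool_rot: [0.688, 0.726, 0.003, 0.004]
ft_force: [0.0, 0.6, -0.2]
grip_width: 0.0622
```

```bash
python3 - <<'E'
from h import *
c=camera("wrist"); cv2.imwrite("pics/w18.png",c["pixels"])
d=camera("side"); crop(d,190,170,430,350,3,"d18.png")
E
python3 go.py 0.529 -0.286 0.374 3
```

```text
pos [ 0.6339 -0.0086  0.3751] yaw 3.05 tilt [ 4.e-04 -1.e-04 -1.e+00] | shift [-0.2714 -0.1195  0.001 ] turn(tool z) 0.0009 dist 0.297 t 28.5
```

View pics/w18.png

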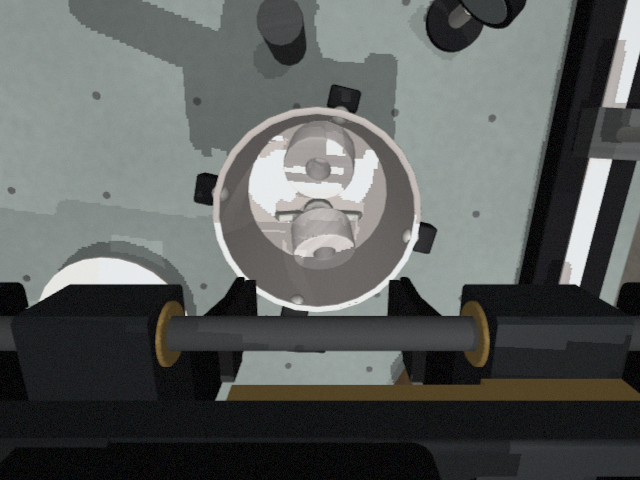

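View pics/d18.png

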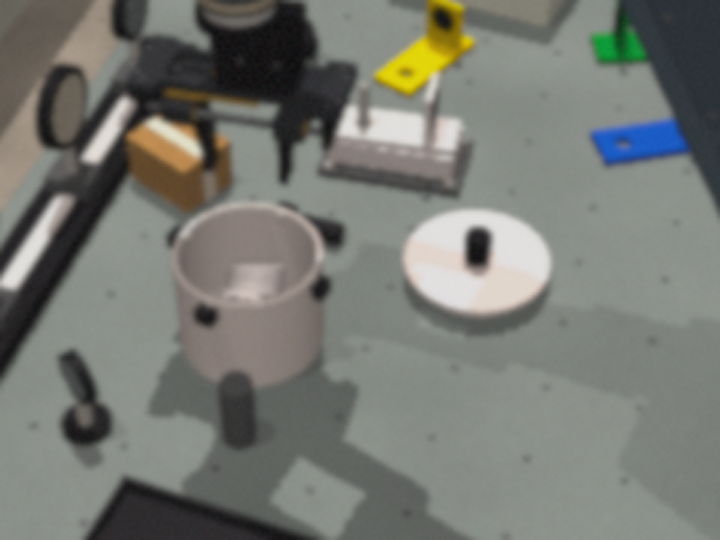

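Emit:
servo_tool(steps=[0.05,-0.271,-0.119,0,0,0.05,-0.271,-0.119,0,0,0.05,-0.271,-0.119,0,0,0.05,-0.271,-0.119,0,0,0.05,-0.271,-0.119,0,0,0.05,-0.271,-0.119,0,0,0.05,-0.271,-0.119,0,0,0.05,-0.271,-0.119,0.05,0,0.05,-0.271,-0.119,0.07,0,0.05,-0.271,-0.119,0.07,0,0.05,-0.271,-0.119,0.07,0,0.05,-0.271,-0.119,0.07,0])

```text
time: 30.0
position: [0.5304, -0.2855, 0.306]
tool_rot: [0.688, 0.726, 0.0, 0.001]
ft_force: [0.2, -0.2, -0.1]
grip_width: 0.0502
```

```bash
python3 - <<'E'
from h import *
c=camera("wrist"); cv2.imwrite("pics/w19.png",c["pixels"]); print(proj(c,[.529,-.286,.11]),proj(c,[.604,-.2825,.101]))
E
python3 go.py 0.529 -0.286 0.243 3
```

```text
[316.65878944 287.94552275] [457.92487041 282.20706411]
pos [ 0.5302 -0.2856  0.306 ] yaw 3.07 tilt [ 0.0019 -0.0015 -1.    ] | shift [-0.0002 -0.0014  0.063 ] turn(tool z) 0.0012 dist 0.063 t 30.05
```

View pics/w19.png

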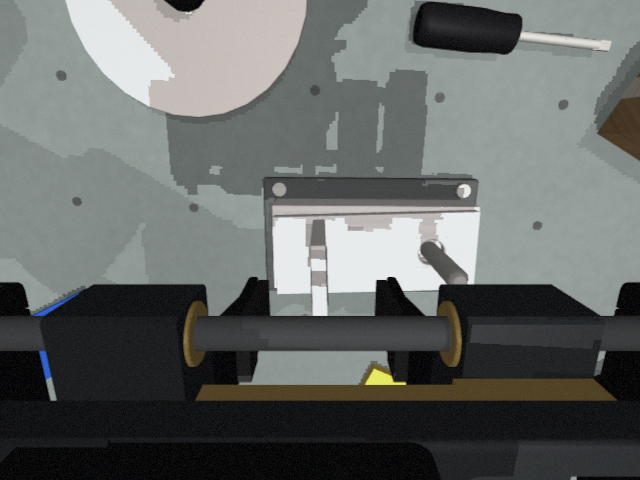

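Emit:
servo_tool(steps=[0.05,0,0,0.03,0,0.05,0,0,0.055,0,0.05,0,0,0.062,0,0.05,0,0,0.062,0,0.05,0,0,0.062,0,0.0,0,0,0.062,0,0.0,0,0,0.062,0,0.0,0,0,0.062,0,0.0,0,0,0.062,0,0.0,0,0,0.062,0], force=45)

```text
time: 31.3
position: [0.5297, -0.2857, 0.2427]
tool_rot: [0.688, 0.726, -0.0, -0.0]
ft_force: [-0.5, 1.1, 2.3]
grip_width: 0.0081
```

```bash
python3 - <<'E'
from h import *
c=camera("wrist"); cv2.imwrite("pics/w20.png",c["pixels"])
E
python3 go.py 0.529 -0.286 0.243 3
```

```text
pos [ 0.5297 -0.2857  0.2427] yaw 3.03 tilt [-2.e-04  2.e-04 -1.e+00] | shift [-0.0003 -0.0007 -0.0003] turn(tool z) 0.0006 dist 0.001 t 31.35
```

View pics/w20.png

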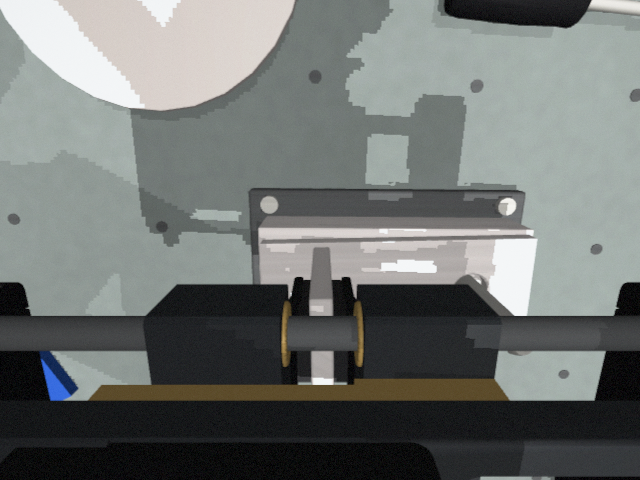

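Emit:
servo_tool(steps=[0.0,0,0,-0.01,0,0.0,0,0,-0.03,0,0.0,0,0,-0.05,0,0.0,0,0,-0.07,0,0.0,0,0,-0.09,0,0.0,0,0,-0.12,0,0.0,0,0,-0.15,0,0.0,0,0,-0.15,0,0.0,0,0,-0.15,0,0.0,0,0,-0.15,0])

```text
time: 32.6
position: [0.5293, -0.2854, 0.391]
tool_rot: [0.688, 0.726, -0.0, -0.002]
ft_force: [0.1, -0.4, -3.0]
grip_width: 0.008
```

```bash
python3 - <<'E'
from h import *
s=camera("scene"); crop(s,190,160,450,355,3,"s21.png")
c=camera("wrist"); cv2.imwrite("pics/w21.png",c["pixels"])
for n,z,P in (("scene",.016,0),):
    pass
E
```

```text
(no output)
```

View pics/s21.png

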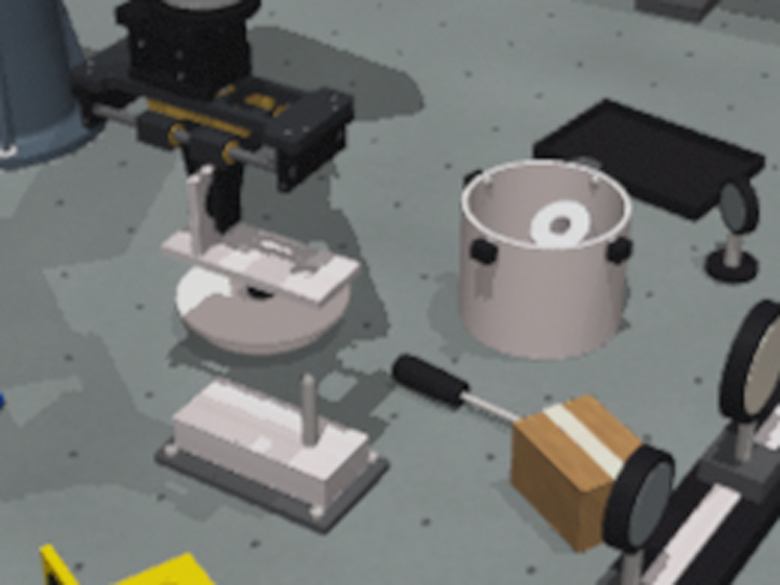

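View pics/w21.png

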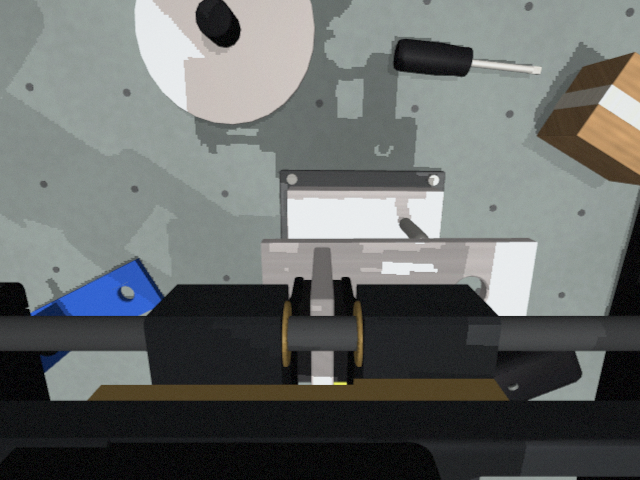

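```bash
python3 - <<'E'
from h import *
for n,box in(("side",(195,320,305,400)),("scene",(360,188,455,236))):
    c=camera(n); im=c["pixels"]; x0,y0,x1,y1=box
    g=cv2.resize(im[y0:y1,x0:x1],None,fx=4,fy=4,interpolation=cv2.INTER_CUBIC); v=g.max(2)
    m=(v<70).astype(np.uint8); cn,_=cv2.findContours(m,cv2.RETR_EXTERNAL,cv2.CHAIN_APPROX_NONE)
    k=max(cn,key=cv2.contourArea); h=cv2.convexHull(k); 
    for e in np.arange(.01,.1,.005):
        a=cv2.approxPolyDP(h,e*cv2.arcLength(h,True),True)
        if len(a)<=4: break
    p=a[:,0]/4+[x0,y0]; print(n,p.round(1).tolist())
    for z in (0.016,0.): 
        P=np.array([onz(c,u,w,z)[:2] for u,w in p]); print(z,P.round(4).tolist(),P.mean(0).round(4))
E
```

```text
side [[231.5, 329.8], [295.2, 351.0], [275.8, 394.0], [208.5, 370.0]]
0.016 [[0.6781, 0.2265], [0.4945, 0.2442], [0.5021, 0.3748], [0.6843, 0.3582]] [0.5897 0.3009]
0.0 [[0.6845, 0.2154], [0.4982, 0.2333], [0.506, 0.3659], [0.6908, 0.3491]] [0.5949 0.2909]
scene [[368.0, 208.5], [395.2, 194.0], [444.0, 211.8], [442.5, 234.0]]
0.016 [[0.494, 0.238], [0.5179, 0.3654], [0.6896, 0.3483], [0.7375, 0.231]] [0.6098 0.2957]
0.0 [[0.4804, 0.2628], [0.5047, 0.3925], [0.6796, 0.3751], [0.7284, 0.2556]] [0.5983 0.3215]
```

```bash
python3 go.py 0.5547 0.3005 0.391 -5.3
```

```text
pos [ 0.5297 -0.2857  0.3918] yaw 3.03 tilt [-0.0014  0.001  -1.    ] | shift [0.5841 0.056  0.0014] turn(tool z) 0.1455 dist 0.587 t 32.8
```

Emit:
servo_tool(steps=[0.0,0.03,0.003,0,0.02,0.0,0.08,0.008,0,0.04,0.0,0.14,0.014,0,0.06,0.0,0.2,0.02,0,0.08,0.0,0.26,0.026,0,0.1,0.0,0.32,0.031,0,0.12,0.0,0.38,0.037,0,0.14,0.0,0.44,0.043,0,0.145,0.0,0.5,0.049,0,0.145,0.0,0.55,0.053,0,0.145,0.0,0.575,0.056,0,0.145,0.0,0.584,0.056,0,0.145])

```text
time: 34.3
position: [0.5545, 0.302, 0.3922]
tool_rot: [0.738, 0.675, -0.0, -0.0]
ft_force: [0.2, -0.8, -1.9]
grip_width: 0.0079
```

Emit:
servo_tool(steps=[0.0,0,0,0,0,0.0,0,0,0,0,0.0,0,0,0,0])

```text
time: 34.67
position: [0.555, 0.2992, 0.3928]
tool_rot: [0.739, 0.673, -0.0, 0.0]
ft_force: [-0.6, 0.1, -2.9]
grip_width: 0.0078
```

```bash
python3 - <<'E'
from h import *
c=camera("wrist"); cv2.imwrite("pics/w22.png",c["pixels"])
ct=np.array([.592,.297]); e=np.array([np.cos(np.radians(-5.3)),np.sin(np.radians(-5.3))]); n=np.array([-e[1],e[0]])
for a,b in((-95,-65),(-95,65),(95,65),(95,-65)): print((a,b),proj(c,[*(ct+a*e/1e3+b*n/1e3),.016]).round(1))
E
python3 go.py 0.5547 0.3005 0.391 -5.3
```

```text
(-95, -65) [264.6 277.4]
(-95, 65) [258.6 146.2]
(95, 65) [463.2 146. ]
(95, -65) [450.5 277.2]
pos [0.555  0.2993 0.3929] yaw -5.36 tilt [-1.e-04 -2.e-04 -1.e+00] | shift [ 0.0012 -0.0004  0.0019] turn(tool z) -0.0011 dist 0.002 t 34.73
```

View pics/w22.png

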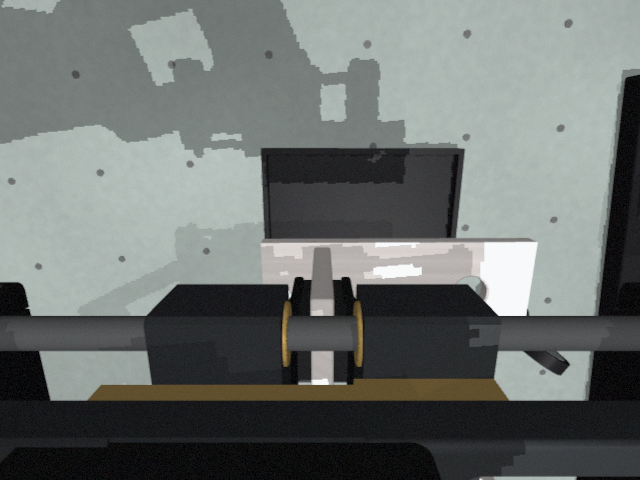

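Emit:
servo_tool(steps=[0.0,0,0.001,0.05,0,0.0,0,0.001,0.1,0,0.0,0,0.001,0.14,0,0.0,0,0.001,0.165,0,0.0,0,0.001,0.178,0,0.0,0,0.001,0.181,0,0.0,0,0.001,0.181,0,0.0,0,0.001,0.181,0,0.0,0,0.001,0.181,0])

```text
time: 35.85
position: [0.556, 0.3004, 0.2128]
tool_rot: [0.739, 0.674, 0.001, 0.0]
ft_force: [-0.7, 0.0, -2.6]
grip_width: 0.0078
```

```bash
python3 - <<'E'
from h import *
print(get_obs()["position"],get_obs()["ft_force"])
s=camera("side"); crop(s,180,290,340,410,5,"d23.png")
E
```

```text
[0.55600843 0.30044262 0.21275573] [-0.7006515   0.00752508 -2.62799193]
```

View pics/d23.png

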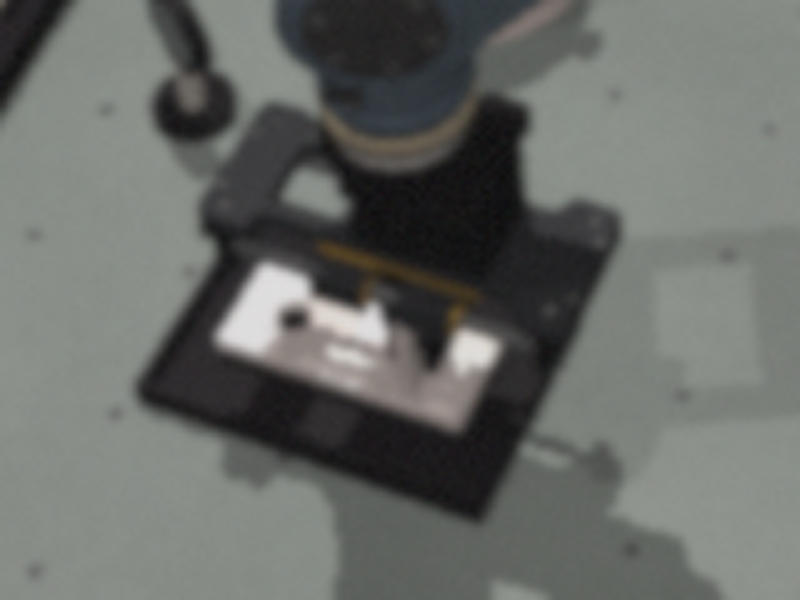

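Within the tray walls. Lowering the last few millimetres.

Emit:
servo_tool(steps=[0.0,0,0,0.002,0,0.0,0,0,0.004,0,0.0,0,0,0.005,0,0.0,0,0,0.005,0,0.0,0,0,0.005,0,0.0,0,0,0.005,0])

```text
time: 36.65
position: [0.5558, 0.3003, 0.2077]
tool_rot: [0.739, 0.674, 0.0, 0.0]
ft_force: [-1.7, -0.6, 6.3]
grip_width: 0.0077
```

Emit:
servo_tool(steps=[0.03,0,0,0,0,0.03,0,0,0,0,0.03,0,0,0,0,0.03,0,0,-0.03,0,0.03,0,0,-0.08,0,0.03,0,0,-0.14,0,0.03,0,0,-0.18,0,0.03,0,0,-0.18,0,0.03,0,0,-0.18,0])

```text
time: 37.78
position: [0.5553, 0.3001, 0.386]
tool_rot: [0.739, 0.674, -0.001, -0.0]
ft_force: [0.4, 0.4, -0.2]
grip_width: 0.03
```

```bash
python3 - <<'E'
from h import *
c=camera("wrist"); cv2.imwrite("pics/w24.png",c["pixels"])
s=camera("scene"); cv2.imwrite("pics/s24.png",s["pixels"])
E
python3 go.py 0.440 -0.138 0.374 93
```

```text
pos [0.5552 0.3001 0.3848] yaw -5.27 tilt [-0.0038 -0.0013 -1.    ] | shift [-0.4468 -0.0744  0.0118] turn(tool z) -1.7152 dist 0.453 t 37.88
```

View pics/w24.png

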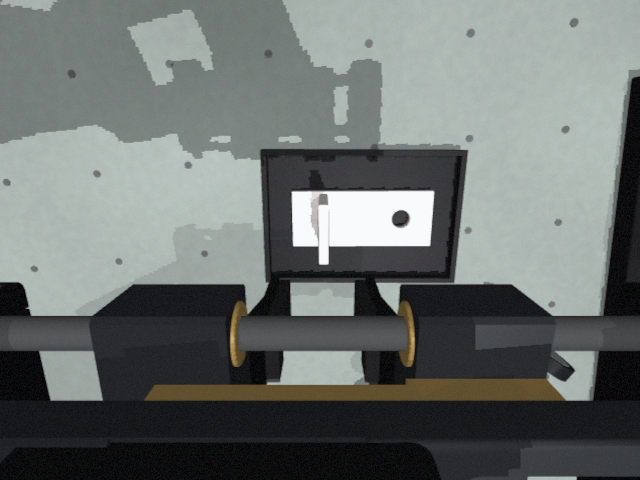

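View pics/s24.png

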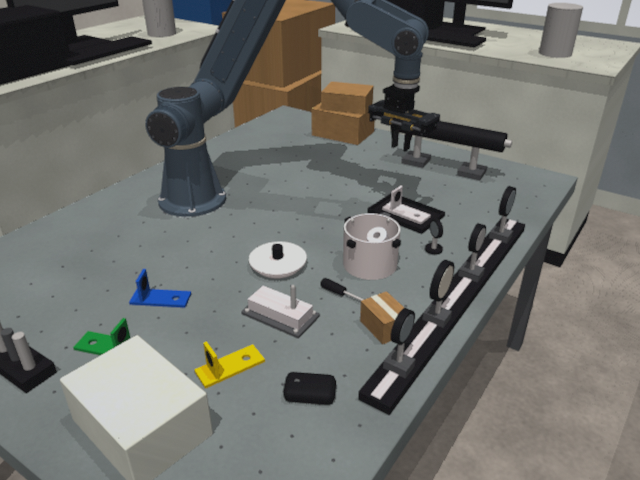

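```bash
python3 go.py 0.441 -0.138 0.374 -5
```

```text
pos [0.5552 0.3001 0.3848] yaw -5.27 tilt [-0.0038 -0.0013 -1.    ] | shift [-0.4467 -0.0734  0.0118] turn(tool z) -0.0048 dist 0.453 t 37.88
```

Emit:
servo_tool(steps=[0.06,-0.447,-0.073,0,0,0.06,-0.447,-0.073,0,0,0.06,-0.447,-0.073,0,0,0.06,-0.447,-0.073,0,0,0.06,-0.447,-0.073,0,0,0.06,-0.447,-0.073,0,0,0.06,-0.447,-0.073,0,0,0.06,-0.447,-0.073,0,0,0.06,-0.447,-0.073,0.04,0,0.06,-0.447,-0.073,0.04,0,0.06,-0.447,-0.073,0.04,0,0.06,-0.447,-0.073,0.04,0])

```text
time: 39.38
position: [0.4425, -0.1376, 0.3477]
tool_rot: [0.738, 0.674, 0.0, 0.001]
ft_force: [-0.8, -0.1, -0.4]
grip_width: 0.0597
```

```bash
python3 - <<'E'
from h import *
c=camera("wrist"); cv2.imwrite("pics/w25.png",c["pixels"]); print(proj(c,[.441,-.13,.06]))
s=camera("side"); cv2.imwrite("pics/d25.png",s["pixels"])
E
python3 go.py 0.441 -0.138 0.30 -5
```

```text
[317.1691758  230.41769973]
pos [ 0.4424 -0.1377  0.3477] yaw -5.21 tilt [ 0.0017 -0.001  -1.    ] | shift [-0.0004 -0.0014  0.0477] turn(tool z) -0.0037 dist 0.048 t 39.48
```

View pics/w25.png

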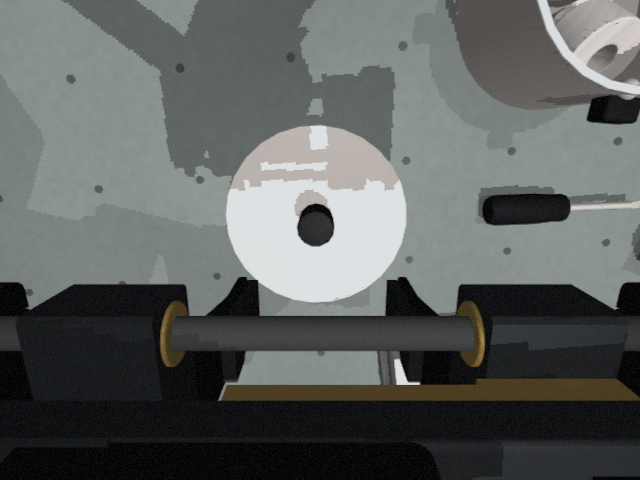

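View pics/d25.png

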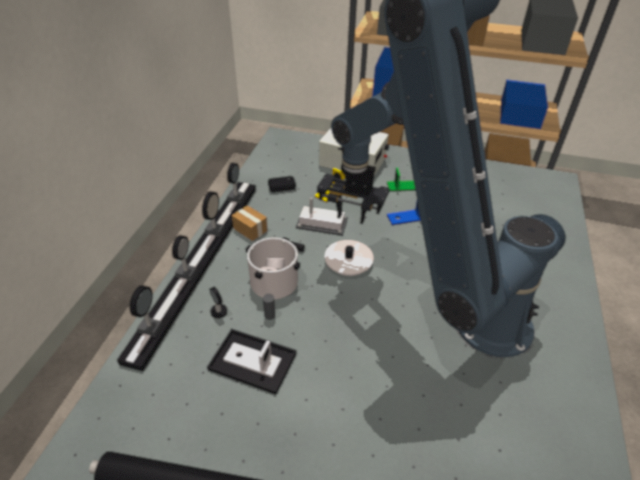

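```bash
python3 - <<'E'
from h import *
from scipy.optimize import least_squares
c=camera("wrist"); im=c["pixels"]; crop(c,215,110,420,310,3,"w26.png")
P=np.array([onz(c,u,v,.026)[:2] for u,v in [(226,214),(406,214),(316,125.5),(316,302),(252.5,151),(379.5,151),(252.5,277),(379.5,277)]])
r=least_squares(lambda q:np.hypot(*(P-q[:2]).T)-q[2],[.44,-.13,.075]); print(r.x,r.fun.round(4))
print(onz(c,316,230,.06))
# dark knob blob
m=(im.max(2)<60).astype(np.uint8); m[:190]=0;m[260:]=0;m[:,:280]=0;m[:,350:]=0
n,l,s,ce=cv2.connectedComponentsWithStats(m); print(s,ce)
E
python3 go.py 0.441 -0.130 0.212 -5
```

```text
[ 0.43967907 -0.12918975  0.07443491] [-0.0001 -0.0001 -0.0001 -0.0003 -0.0001  0.0002  0.0004  0.0001]
[ 0.44005944 -0.12975766  0.06      ]
[[     0      0    640    480 306029]
 [   298    204     36     41   1171]] [[319.51510151 239.55747004]
 [315.55337319 224.48078565]]
pos [ 0.4423 -0.1378  0.3476] yaw -5.22 tilt [ 1.5e-03 -9.0e-04 -1.0e+00] | shift [ 0.0077 -0.0022  0.1355] turn(tool z) -0.0039 dist 0.136 t 39.52
```

View pics/w26.png

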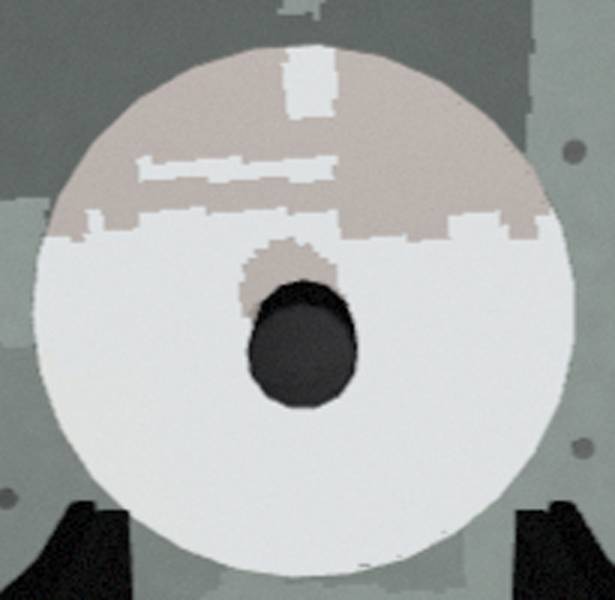

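Emit:
servo_tool(steps=[0.06,0.008,-0.002,0.05,0,0.06,0.008,-0.002,0.09,0,0.06,0.008,-0.002,0.12,0,0.06,0.008,-0.002,0.132,0,0.06,0.008,-0.002,0.134,0,0.06,0.008,-0.002,0.134,0,0.06,0.008,-0.002,0.134,0,0.06,0.008,-0.002,0.134,0], force=30)

```text
time: 40.52
position: [0.4409, -0.13, 0.2135]
tool_rot: [0.739, 0.674, 0.0, 0.001]
ft_force: [-0.6, -0.2, -0.1]
grip_width: 0.06
```

```bash
python3 go.py 0.440 -0.1295 0.212 -5;python3 - <<'E'
from h import *
c=camera("wrist"); cv2.imwrite("pics/w27.png",c["pixels"])
E
```

```text
pos [ 0.4409 -0.13    0.2135] yaw -5.27 tilt [ 1.4e-03 -8.0e-04 -1.0e+00] | shift [ 0.0004 -0.001   0.0015] turn(tool z) -0.0047 dist 0.002 t 40.52
```

View pics/w27.png

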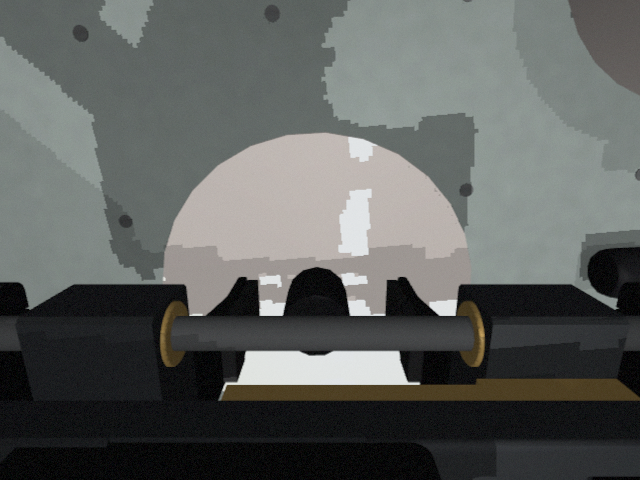

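Emit:
servo_tool(steps=[0.06,0,-0.002,0.001,0,0.06,0,-0.002,0.001,0,0.02,0,-0.002,0.001,0,0.02,0,-0.002,0.001,0,0.02,0,-0.002,0.001,0,0.02,0,-0.002,0.001,0,0.02,0,-0.002,0.001,0])

```text
time: 41.45
position: [0.4387, -0.1297, 0.2117]
tool_rot: [0.739, 0.674, -0.0, -0.0]
ft_force: [-0.3, 0.8, 0.4]
grip_width: 0.0275
```

Emit:
servo_tool(steps=[0.02,0,0,-0.03,0,0.02,0,0,-0.07,0,0.02,0,0,-0.12,0,0.02,0,0,-0.17,0,0.02,0,0,-0.18,0,0.02,0,0,-0.18,0,0.02,0,0,-0.18,0])

```text
time: 42.32
position: [0.4381, -0.1294, 0.39]
tool_rot: [0.739, 0.674, -0.001, -0.002]
ft_force: [0.1, -0.1, -1.1]
grip_width: 0.0269
```

```bash
python3 go.py 0.634 0.0135 0.392 -5;python3 - <<'E'
from h import *
c=camera("wrist"); cv2.imwrite("pics/w28.png",c["pixels"])
s=camera("scene"); crop(s,190,120,450,315,3,"s28.png")
E
```

```text
pos [ 0.4381 -0.1294  0.39  ] yaw -5.28 tilt [-0.0037  0.0022 -1.    ] | shift [ 0.1603  0.1819 -0.0024] turn(tool z) -0.0048 dist 0.243 t 42.33
```

View pics/w28.png

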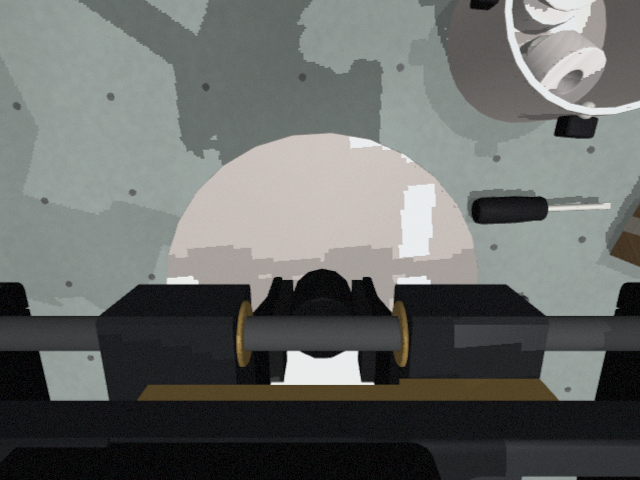

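View pics/s28.png

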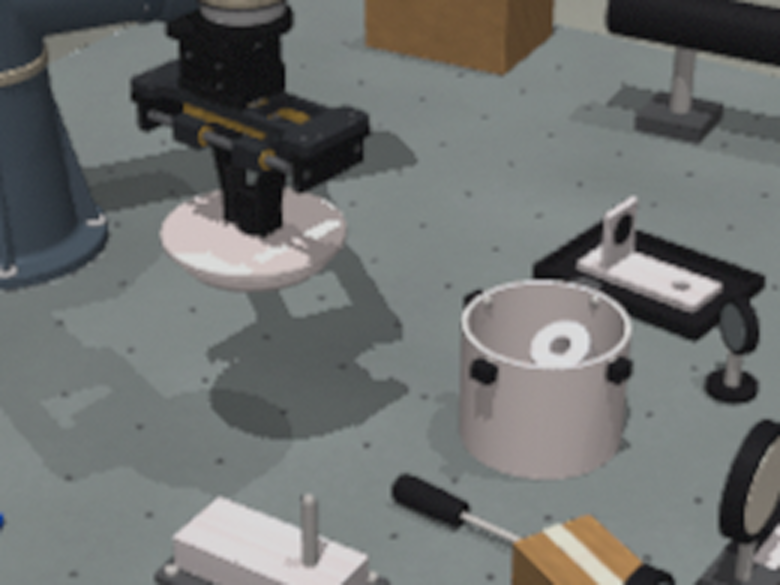

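Emit:
servo_tool(steps=[0.02,0.03,0.034,0,0,0.02,0.07,0.08,0,0,0.02,0.11,0.125,0,0,0.02,0.145,0.165,0,0,0.02,0.16,0.182,0,0,0.02,0.16,0.182,0,0,0.02,0.16,0.182,0,0,0.02,0.16,0.182,0,0,0.02,0.16,0.182,0,0,0.02,0.16,0.182,0,0])

```text
time: 43.68
position: [0.6344, 0.0124, 0.392]
tool_rot: [0.739, 0.674, 0.0, 0.0]
ft_force: [-0.4, -0.7, -2.0]
grip_width: 0.027
```

```bash
python3 go.py 0.634 0.0135 0.332 -5;python3 - <<'E'
from h import *
c=camera("wrist"); cv2.imwrite("pics/w29.png",c["pixels"])
E
```

```text
pos [0.6344 0.0124 0.392 ] yaw -5.31 tilt [ 2.e-04 -1.e-04 -1.e+00] | shift [ 0.0011 -0.0005  0.06  ] turn(tool z) -0.0055 dist 0.06 t 43.67
```

View pics/w29.png

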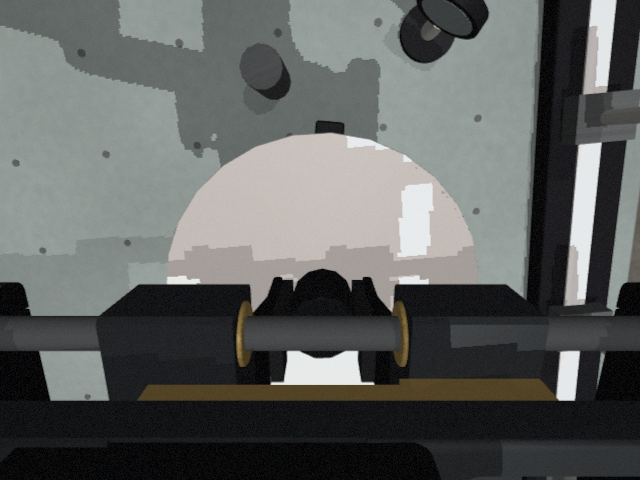

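Lower to just above the mouth, then stepwise with force checks.

Emit:
servo_tool(steps=[0.02,0.001,0,0.02,0,0.02,0.001,0,0.04,0,0.02,0.001,0,0.055,0,0.02,0.001,0,0.064,0,0.02,0.001,0,0.068,0,0.02,0.001,0,0.071,0,0.02,0.001,0,0.073,0,0.02,0.001,0,0.073,0,0.02,0.001,0,0.073,0])

```text
time: 44.85
position: [0.6348, 0.0138, 0.3191]
tool_rot: [0.739, 0.674, 0.0, 0.0]
ft_force: [-0.6, -0.4, -0.1]
grip_width: 0.0276
```

```bash
python3 go.py 0.634 0.0135 0.3037 -5;python3 - <<'E'
from h import *
print(get_obs()["ft_force"],get_obs()["moment"])
d=camera("side"); crop(d,220,200,340,320,5,"d30.png")
d=camera("scene"); crop(d,310,170,430,290,5,"s30.png")
E
```

```text
pos [0.6348 0.0138 0.3191] yaw -5.27 tilt [ 6.e-04 -1.e-04 -1.e+00] | shift [-0.0004 -0.0008  0.0154] turn(tool z) -0.0047 dist 0.015 t 44.85
[-0.63960979 -0.39415955 -0.10375902] [-0.10372398  0.0131423   0.02031811]
```

View pics/d30.png

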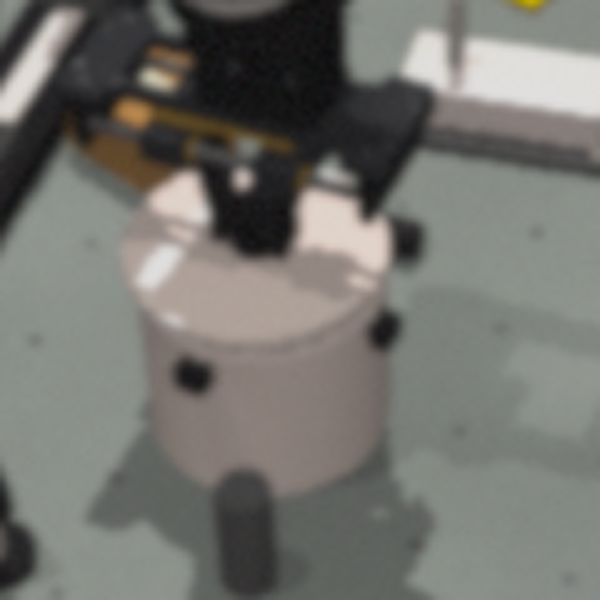

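View pics/s30.png

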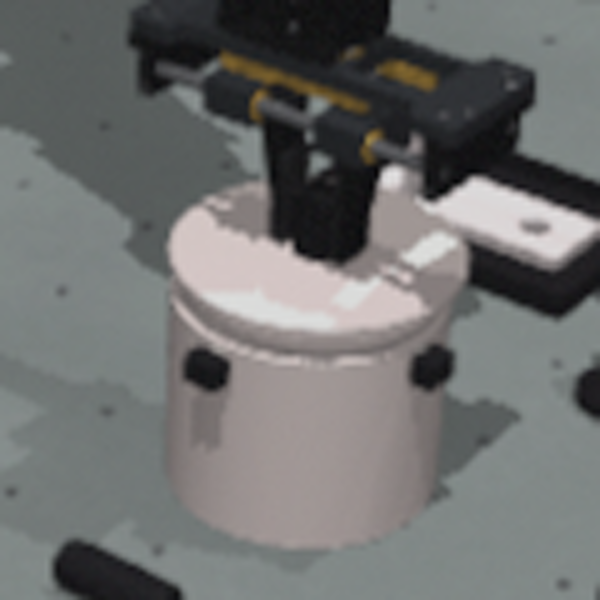

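Emit:
servo_tool(steps=[0.02,0,0,0.002,0,0.02,0,0,0.004,0,0.02,0,0,0.006,0,0.02,0,0,0.006,0,0.02,0,0,0.006,0])

```text
time: 45.58
position: [0.6343, 0.0132, 0.3152]
tool_rot: [0.739, 0.674, -0.001, 0.001]
ft_force: [-7.2, -2.2, 12.0]
grip_width: 0.0273
```

The lateral force of -7 N shows the lid is slightly off-centre. I'll release it so it settles on the catches, then look.

Emit:
servo_tool(steps=[0.05,0,0,0.004,0,0.05,0,0,0.004,0,0.05,0,0,0.004,0,0.05,0,0,-0.03,0,0.05,0,0,-0.07,0,0.05,-0.03,0,-0.08,0,0.05,-0.03,0,-0.08,0,0.05,-0.03,0,-0.08,0,0.05,-0.03,0,-0.08,0])

```text
time: 46.7
position: [0.6318, -0.0153, 0.3917]
tool_rot: [0.739, 0.674, -0.0, -0.001]
ft_force: [0.1, 0.4, 0.1]
grip_width: 0.0499
```

```bash
python3 go.py 0.634 0.0135 0.3037 -5;python3 - <<'E'
from h import *
from scipy.optimize import least_squares
c=camera("wrist"); cv2.imwrite("pics/w31.png",c["pixels"]); print(proj(c,[.634,.0135,.162]),proj(c,[.634,.0135,.1275]))
d=camera("side"); crop(d,220,200,340,320,5,"d31.png")
d=camera("scene"); crop(d,310,170,430,290,5,"s31.png")
E
```

```text
pos [ 0.6318 -0.0153  0.3917] yaw -5.24 tilt [-1.9e-03  8.0e-04 -1.0e+00] | shift [ 0.0288 -0.0003  0.088 ] turn(tool z) -0.0041 dist 0.093 t 46.7
[320.49016945 218.85258452] [320.79962507 208.06065213]
```

View pics/w31.png

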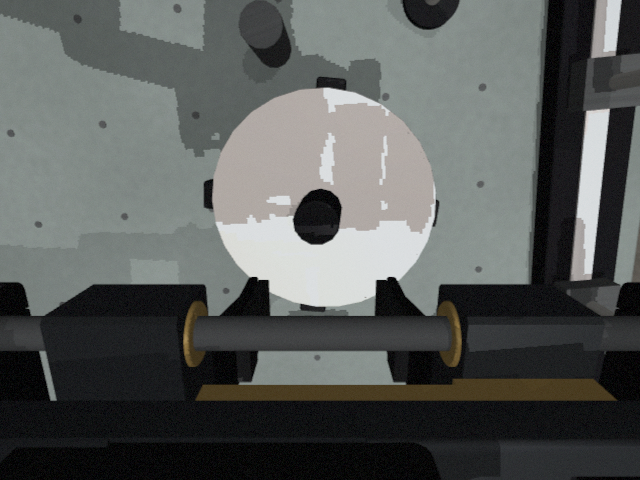

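View pics/d31.png

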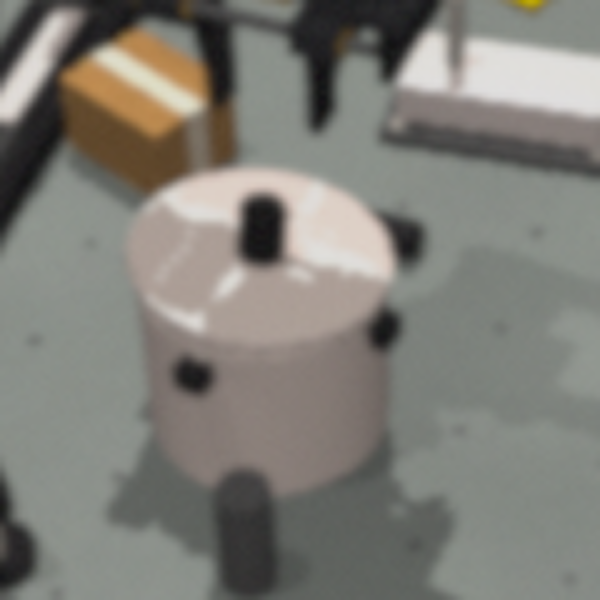

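View pics/s31.png

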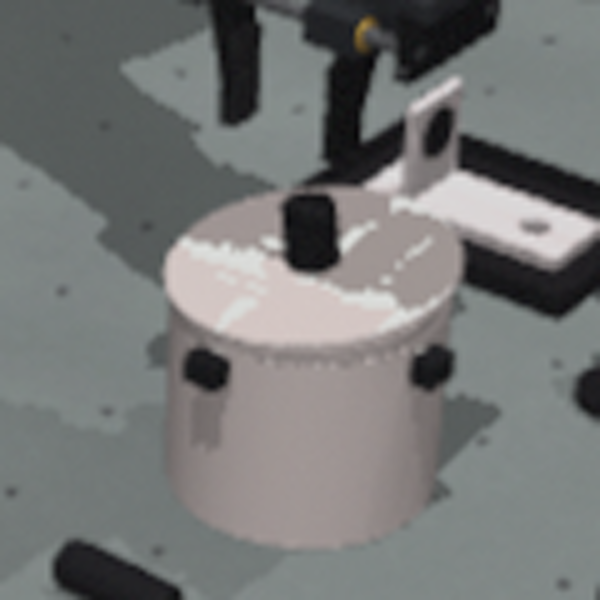

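```bash
python3 - <<'E'
from h import *
c=camera("wrist"); crop(c,200,70,450,320,3,"w32.png")
im=c["pixels"]
m=(im.max(2)<60).astype(np.uint8); m[:150]=0;m[265:]=0;m[:,:270]=0;m[:,370:]=0
n,l,s,ce=cv2.connectedComponentsWithStats(m); print(s[1:],ce[1:])
m=(im.min(2)>150).astype(np.uint8)
hsv=cv2.cvtColor(im,cv2.COLOR_BGR2HSV)
print(im[120,300],im[120,180],im[250,320],im[290,320],im[320,320])
T=c["T"]; print(proj(c,[.634,.0135,.112]), get_obs()["position"])
E
```

```text
[[ 293  189   48   54 1996]] [[317.03557114 215.99248497]]
[167 169 177] [94 99 91] [222 224 220] [218 221 218] [47 46 45]
[320.36920753 203.71256355] [ 0.63198427 -0.01554964  0.39219235]
```

View pics/w32.png

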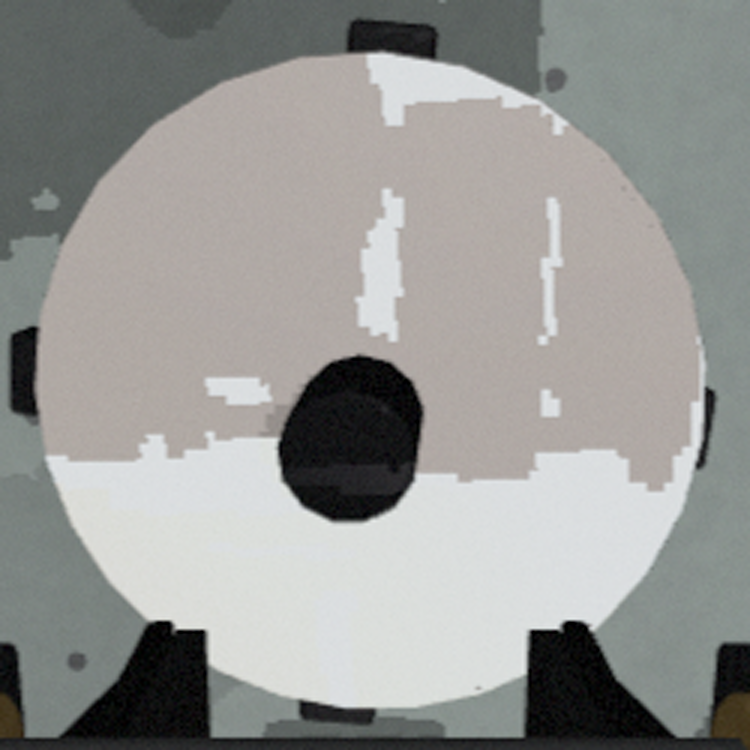

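```bash
python3 - <<'E'
from h import *
from scipy.optimize import least_squares
c=camera("wrist")
E=[(35,385),(705,385),(375,52),(375,708),(155,125),(560,115),(100,580),(650,565),(60,250),(690,290)]
for z in (.118,.128,.138):
    P=np.array([onz(c,200+u/3,70+v/3,z)[:2] for u,v in E])
    r=least_squares(lambda q:np.hypot(*(P-q[:2]).T)-q[2],[.63,.01,.075]); print(z,r.x.round(4),(r.fun*1e3).round(1))
    print("  base",onz(c,200+362/3,70+415/3,z).round(4))
print("top",onz(c,200+349/3,70+454/3,.162).round(4),onz(c,200+349/3,70+454/3,.152).round(4))
E
```

```text
0.118 [0.6358 0.0127 0.0766] [-0.   0.6 -0.4 -1.2  0.3 -0.9  0.3  0.8  0.4  0.1]
  base [0.6341 0.0111 0.118 ]
0.128 [0.636  0.0145 0.0736] [-0.   0.6 -0.4 -1.1  0.3 -0.8  0.3  0.7  0.4  0.1]
  base [0.6344 0.013  0.128 ]
0.138 [0.6361 0.0162 0.0705] [-0.   0.5 -0.4 -1.1  0.3 -0.8  0.3  0.7  0.4  0.1]
  base [0.6346 0.0148 0.138 ]
top [0.6319 0.0118 0.162 ] [0.6315 0.0096 0.152 ]
```

The lid leans about 6° with its -x side low, and a catch there may already have engaged. Gripping the knob along x will square it up, and then I can press straight down.

Emit:
servo_tool(steps=[0.05,0.028,0.001,0.02,0,0.05,0.028,0.001,0.05,0,0.05,0.028,0.001,0.07,0,0.05,0.028,0.001,0.078,0,0.05,0.028,0.001,0.078,0,0.05,0.028,0.001,0.078,0,0.02,0.028,0.001,0.078,0,0.02,0.028,0.001,0.078,0,0.02,0.028,0.001,0.078,0,0.02,0.028,0.001,0.078,0,0.02,0.028,0.001,0.078,0], force=40)

```text
time: 48.32
position: [0.6334, 0.012, 0.3152]
tool_rot: [0.739, 0.674, -0.003, -0.003]
ft_force: [-7.8, 0.6, 6.6]
grip_width: 0.0278
```

```bash
python3 go.py 0.634 0.0135 0.3037 -5;python3 - <<'E'
from h import *
print(get_obs()["ft_force"])
d=camera("side"); crop(d,220,200,340,320,5,"d33.png")
d=camera("scene"); crop(d,310,170,430,290,5,"s33.png")
E
```

```text
pos [0.6334 0.012  0.3152] yaw -5.26 tilt [-7.3e-03  4.0e-04 -1.0e+00] | shift [0.0015 0.0005 0.0114] turn(tool z) -0.0045 dist 0.012 t 48.33
[-7.83172039  0.62295038  6.59177198]
```

View pics/s33.png

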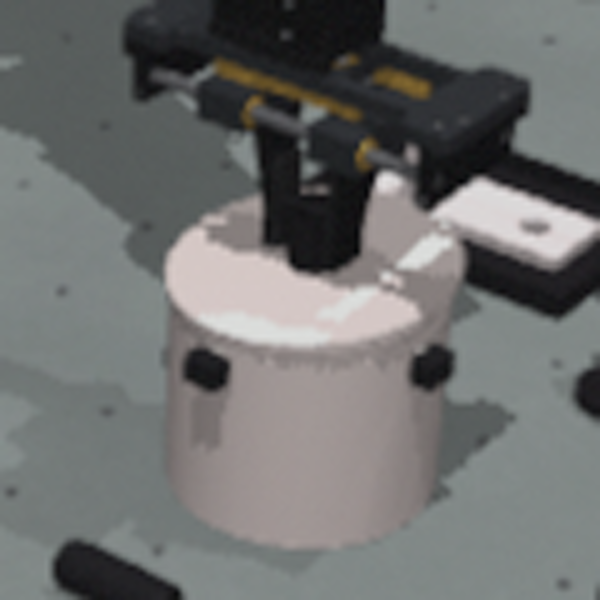

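Emit:
servo_tool(steps=[0.02,0,0,0.002,0,0.02,0,0,0.004,0,0.02,0,0,0.005,0,0.02,0,0,0.005,0])

```text
time: 48.92
position: [0.6334, 0.0119, 0.3138]
tool_rot: [0.739, 0.674, -0.002, -0.002]
ft_force: [-13.1, -0.7, 23.3]
grip_width: 0.0277
```

```bash
python3 go.py 0.634 0.0135 0.3037 -5;python3 - <<'E'
from h import *
print(get_obs()["ft_force"])
E
```

```text
pos [0.6334 0.0119 0.3138] yaw -5.22 tilt [-5.7e-03 -6.0e-04 -1.0e+00] | shift [0.0017 0.0005 0.01  ] turn(tool z) -0.0039 dist 0.01 t 48.92
[-13.11640922  -0.74273597  23.25745336]
```

Emit:
servo_tool(steps=[0.02,0,0,-0.003,0,0.05,0,0,-0.003,0,0.05,0,0,-0.003,0,0.05,0,0,-0.003,0,0.05,0,0,-0.03,0,0.05,0,0,-0.07,0,0.05,-0.03,0,-0.08,0,0.05,-0.03,0,-0.08,0,0.05,-0.03,0,-0.08,0,0.05,-0.03,0,-0.08,0,0.05,-0.03,0,-0.08,0])

```text
time: 50.3
position: [0.6328, -0.0175, 0.389]
tool_rot: [0.739, 0.674, -0.0, -0.001]
ft_force: [-0.4, 0.2, 0.2]
grip_width: 0.0503
```

```bash
python3 - <<'E'
from h import *
c=camera("wrist"); crop(c,200,70,450,320,3,"w34.png"); print(get_obs()["ft_force"],get_obs()["position"])
d=camera("side"); crop(d,225,205,325,305,7,"d34.png")
d=camera("scene"); crop(d,325,190,415,280,7,"s34.png")
E
```

```text
[-0.24763463  0.02492134 -2.15388105] [ 0.63279119 -0.01755785  0.38915392]
```

View pics/w34.png

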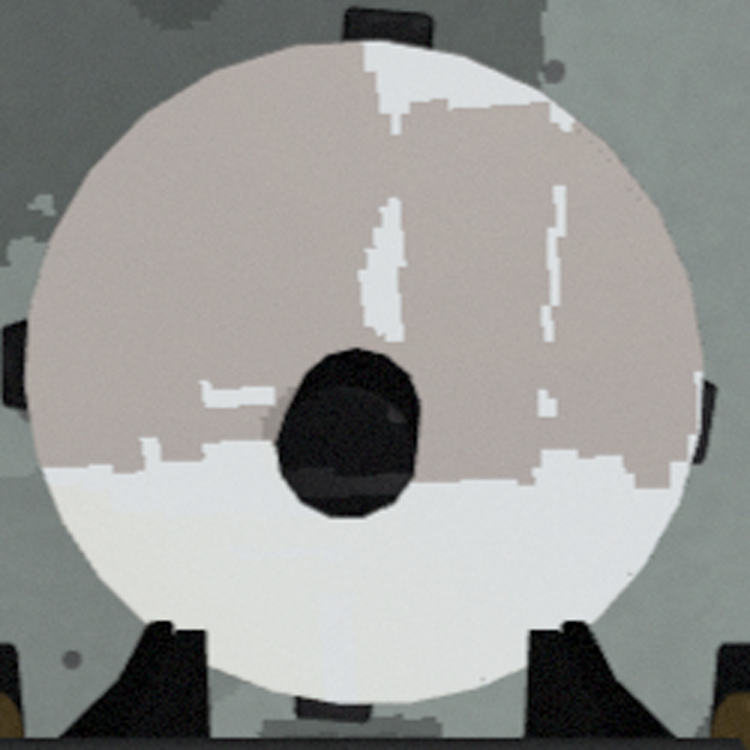

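View pics/s34.png

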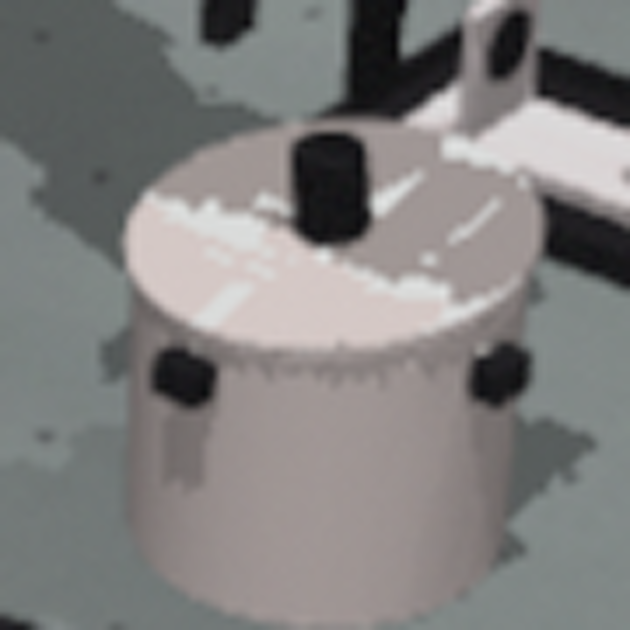

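View pics/d34.png

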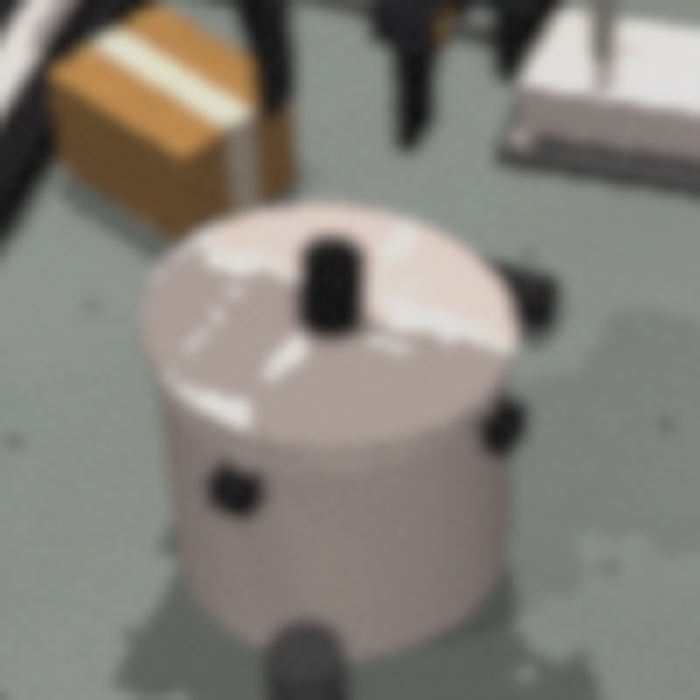

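```bash
python3 go.py 0.639 0.0125 0.350 -5
```

```text
pos [ 0.6328 -0.0178  0.3894] yaw -5.25 tilt [-6.e-04  2.e-04 -1.e+00] | shift [0.0307 0.0034 0.0394] turn(tool z) -0.0043 dist 0.05 t 50.45
```

Emit:
servo_tool(steps=[0.0,0.031,0.0035,0,0,0.0,0.031,0.0035,0,0,0.0,0.031,0.0035,0.01,0,0.0,0.031,0.0035,0.02,0,0.0,0.031,0.0035,0.03,0,0.0,0.031,0.0035,0.038,0,0.0,0.031,0.0035,0.042,0,0.0,0.031,0.0035,0.045,0,0.0,0.031,0.0035,0.047,0,0.0,0.031,0.0035,0.048,0,0.0,0.031,0.0035,0.048,0])

```text
time: 51.82
position: [0.6392, 0.0125, 0.3433]
tool_rot: [0.739, 0.674, 0.0, 0.0]
ft_force: [-1.9, 0.7, 5.9]
grip_width: 0.0004
```

```bash
python3 - <<'E'
from h import *
print(get_obs()["ft_force"],get_obs()["position"])
c=camera("wrist"); cv2.imwrite("pics/w35.png",c["pixels"])
d=camera("scene"); crop(d,310,170,430,290,5,"s35.png")
d=camera("side"); crop(d,220,200,340,320,5,"d35.png")
E
```

```text
[-1.90274227  0.72524711  5.94720341] [0.63915835 0.01247694 0.34325916]
```

View pics/w35.png

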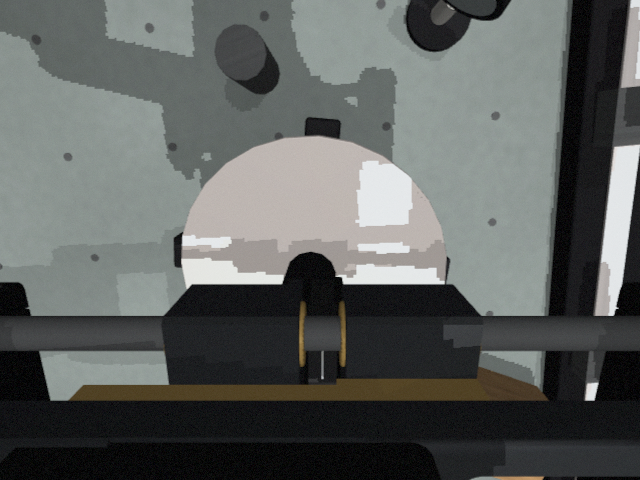

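View pics/s35.png

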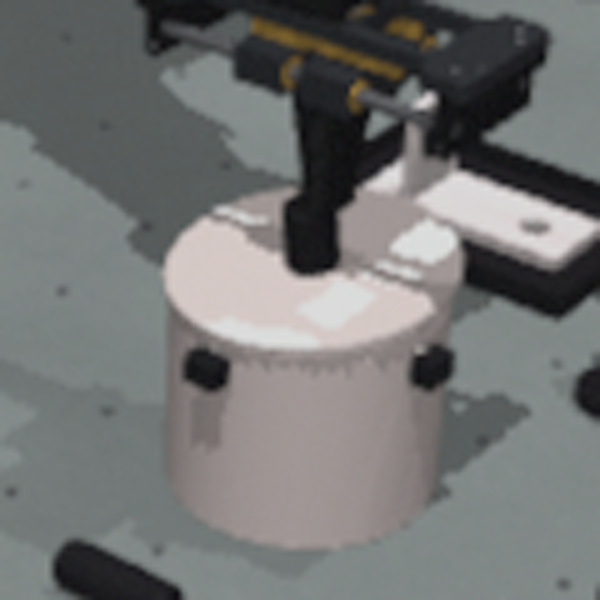

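Contact at 5.9 N on the knob's +x edge. Pressing further in small steps.

Emit:
servo_tool(steps=[0.0,0,0,0.001,0,0.0,0,0,0.002,0,0.0,0,0,0.003,0,0.0,0,0,0.003,0])

```text
time: 52.48
position: [0.6391, 0.0125, 0.3428]
tool_rot: [0.739, 0.674, 0.001, 0.001]
ft_force: [-5.0, -0.2, 16.1]
grip_width: 0.0001
```

Emit:
servo_tool(steps=[0.0,0,0,0.001,0,0.0,0,0,0.0015,0,0.0,0,0,0.0015,0,0.0,0,0,0.0015,0])

```text
time: 52.98
position: [0.6391, 0.0126, 0.3426]
tool_rot: [0.739, 0.674, 0.001, 0.001]
ft_force: [-7.9, 0.4, 21.1]
grip_width: 0.0004
```

```bash
python3 - <<'E'
from h import *
c=camera("wrist"); o=get_obs(); print(o["ft_force"],o["time"])
T=np.eye(4);T[:3,:3]=R.from_quat(o["tool_rot"]).as_matrix();T[:3,3]=o["position"]
X=np.linalg.inv(T)@c["T"]
def cam(pos,q):
    A=np.eye(4);A[:3,:3]=R.from_quat(q).as_matrix();A[:3,3]=pos
    d=dict(c);d["T"]=A@X;return d
q=[.689,.725,0,0]
w17=cam([.6338,-.0113,.374],q); w18=cam([.6346,-.0087,.377],[.688,.726,.0015,.002])
s=camera("scene"); d=camera("side")
print("ring2 hole", tri(s,(376,235),w17,(324,168)))
print("ring2 hole", tri(s,(376,235),w18,(318,169)))
print("ring3 by w18", onz(w18,325,253,.05),onz(w18,325,253,.07))
# side d25 full image
im=cv2.imread("pics/d25.png"); cv2.imwrite("pics/d25c.png",cv2.resize(im[225:305,240:310],None,fx=8,fy=8,interpolation=cv2.INTER_CUBIC))
im=cv2.imread("pics/s24.png"); cv2.imwrite("pics/s24c.png",cv2.resize(im[205:285,330:410],None,fx=7,fy=7,interpolation=cv2.INTER_CUBIC))
im=cv2.imread("pics/w18.png"); cv2.imwrite("pics/w18c.png",cv2.resize(im[95:315,190:440],None,fx=3,fy=3,interpolation=cv2.INTER_CUBIC))
E
```

```text
[-7.12473948  0.24034944 22.57327294] 53.025
ring2 hole (array([0.63225733, 0.04033632, 0.07425088]), np.float64(0.0027902445089714495))
ring2 hole (array([0.63065237, 0.04180166, 0.07298677]), np.float64(0.0013183427749700902))
ring3 by w18 [ 0.64087877 -0.03072764  0.05      ] [ 0.64027746 -0.02451649  0.07      ]
```

View pics/d25c.png

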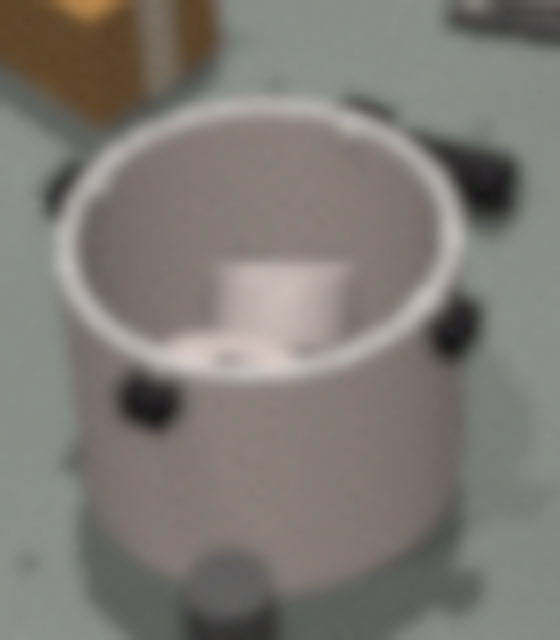

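View pics/s24c.png

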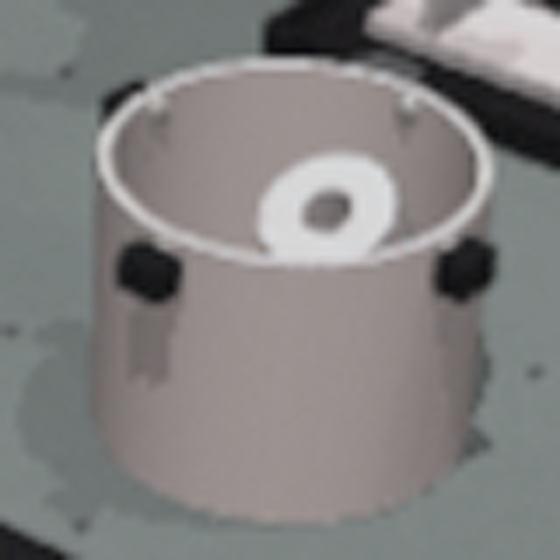

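View pics/w18c.png

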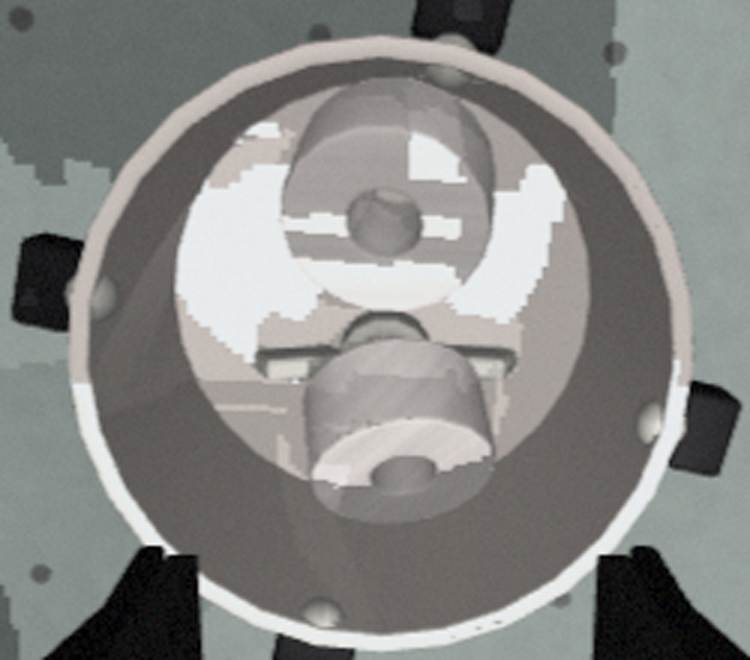

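Nothing inside blocks the lid, since the rings top out well below the 92 mm plug depth. Re-reading the yaw-3 wrist picture puts the tub centre at x of about 0.631, so the lid sits about 3–4 mm too far in +x and hangs on that catch. I'll regrip, lift and reseat it.

Emit:
servo_tool(steps=[0.0,0,0,-0.02,0,0.0,0,0,-0.03,0,0.05,0,-0.006,-0.03,0,0.05,0,-0.006,-0.03,0,0.05,0,-0.006,-0.03,0,0.05,0,-0.006,-0.01,0,0.05,0,-0.006,0.015,0,0.05,0,-0.006,0.028,0,0.05,0,-0.006,0.032,0,0.05,0,-0.006,0.032,0,0.05,0,-0.006,0.032,0])

```text
time: 54.5
position: [0.6324, 0.0128, 0.3082]
tool_rot: [0.739, 0.674, -0.001, -0.0]
ft_force: [-7.5, -1.9, 16.7]
grip_width: 0.0501
```

```bash
python3 go.py 0.633 0.0135 0.315 -5.25; python3 - <<'E'
from h import *
print(get_obs()["ft_force"])
E
```

```text
pos [0.6324 0.0128 0.3082] yaw -5.22 tilt [-0.0017 -0.0011 -1.    ] | shift [ 0.0008  0.0005 -0.0068] turn(tool z) 0.0005 dist 0.007 t 54.5
[-7.54023841 -1.86283349 16.69854531]
```

Emit:
servo_tool(steps=[0.05,0,0,-0.006,0,0.05,0,0,-0.006,0,0.05,0,0,-0.006,0,0.02,0,0,-0.006,0,0.02,0,0,-0.006,0,0.02,0,0,-0.006,0,0.02,0,0,-0.006,0], force=40)

```text
time: 55.38
position: [0.6332, 0.013, 0.3111]
tool_rot: [0.739, 0.674, -0.0, -0.0]
ft_force: [0.7, -0.2, -1.0]
grip_width: 0.027
```

Emit:
servo_tool(steps=[0.02,0,0,-0.01,0,0.02,0,0,-0.02,0,0.02,0,0,-0.03,0,0.02,0,0,-0.03,0,0.02,0,0,-0.03,0,0.02,0,0,-0.03,0,0.02,0,0,-0.03,0])

```text
time: 56.25
position: [0.6331, 0.013, 0.3408]
tool_rot: [0.739, 0.674, -0.0, -0.0]
ft_force: [-0.5, 0.3, -1.3]
grip_width: 0.0272
```

```bash
python3 go.py 0.631 0.0137 0.325 -5.25; python3 - <<'E'
from h import *
print(get_obs()["ft_force"])
c=camera("wrist"); cv2.imwrite("pics/w36.png",c["pixels"])
d=camera("scene"); crop(d,310,150,430,290,5,"s36.png")
d=camera("side"); crop(d,220,180,340,320,5,"d36.png")
E
```

```text
pos [0.6331 0.013  0.3408] yaw -5.27 tilt [-9.e-04  1.e-04 -1.e+00] | shift [ 0.0005 -0.0021  0.0158] turn(tool z) -0.0004 dist 0.016 t 56.25
[-0.45400155  0.25273273 -1.34743931]
```

View pics/w36.png

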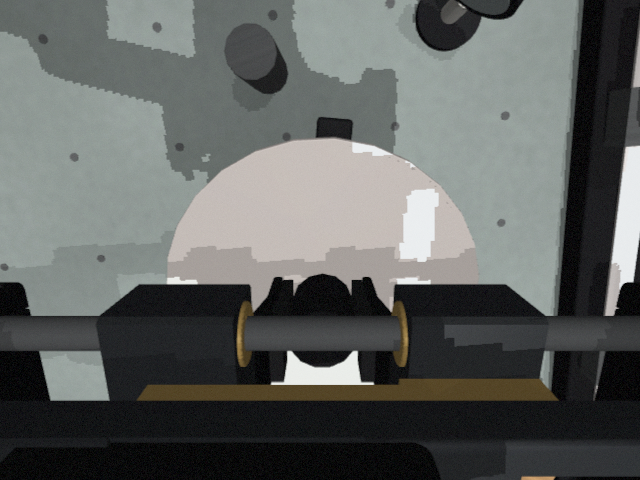

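View pics/s36.png

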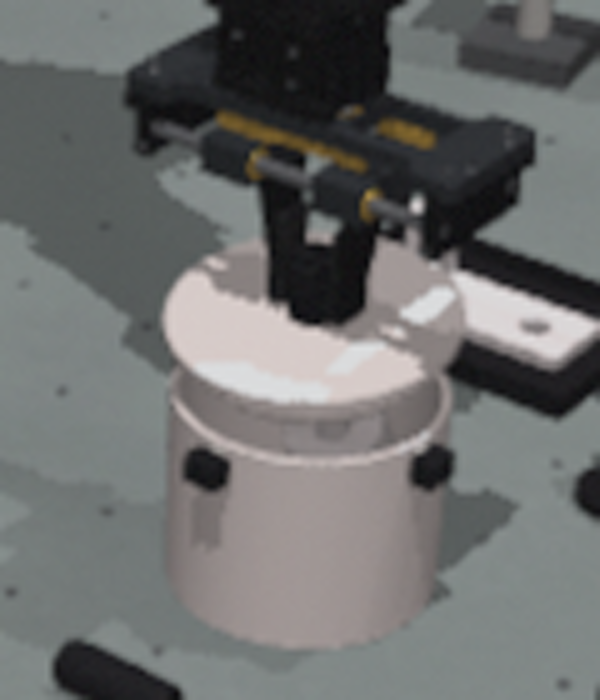

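View pics/d36.png

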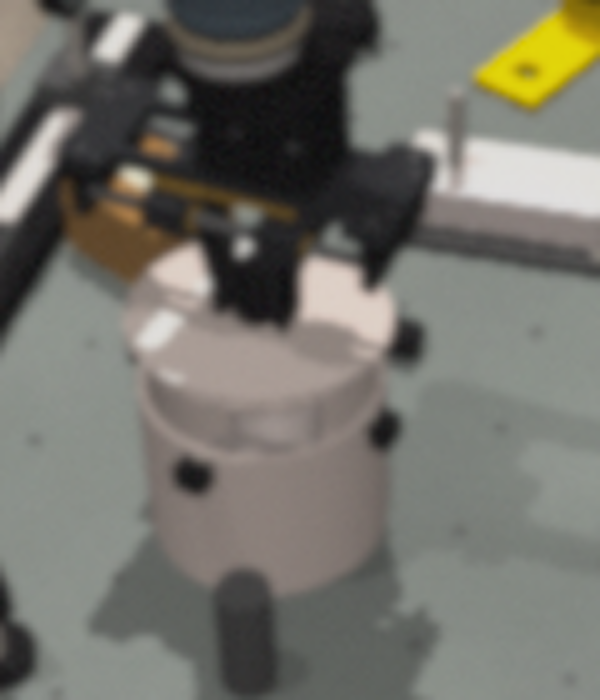

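```bash
python3 - <<'E'
from h import *
d=camera("scene"); crop(d,335,185,410,260,10,"s37.png")
d=camera("side"); crop(d,238,225,308,300,10,"d37.png")
E
```

View pics/s37.png

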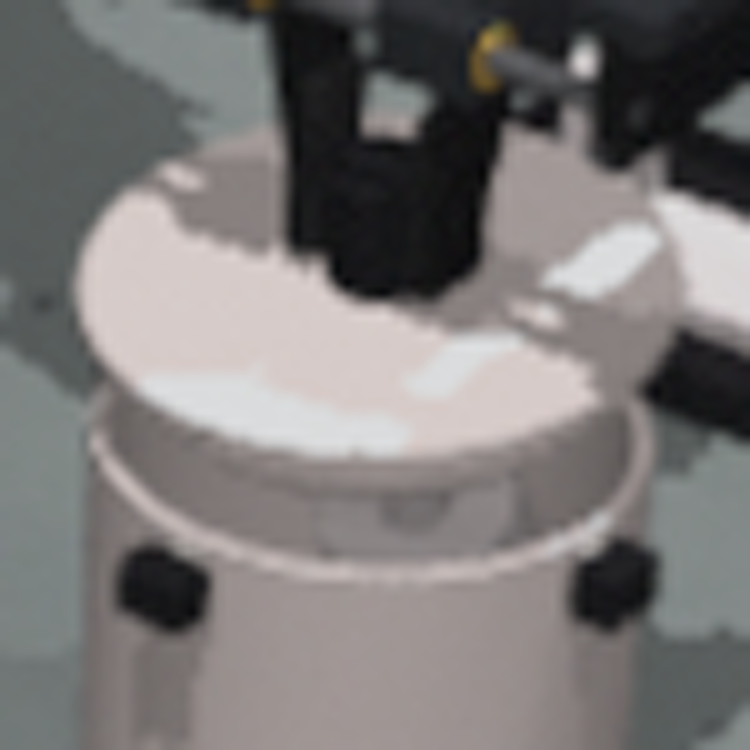

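View pics/d37.png

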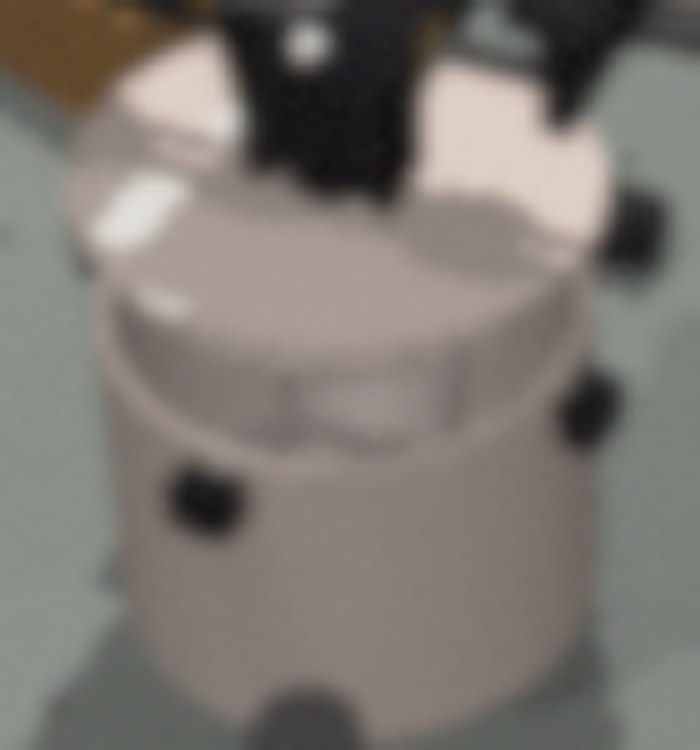

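```bash
python3 - <<'E'
from h import *
A=[];b=[]
for n,lid,rim in(("scene",335+37.9,335+37.0),("side",238+(67+612)/20,238+(100+596)/20)):
    c=camera(n); p=[.631,.0137]
    e0=proj(c,[*p,.151])[0]-proj(c,[*p,.112])[0]
    J=[(proj(c,[p[0]+.001,p[1],.151])-proj(c,[*p,.151]))[0],(proj(c,[p[0],p[1]+.001,.151])-proj(c,[*p,.151]))[0]]
    print(n,"measured",lid-rim,"expected centred",e0,"J/mm",J, "rim abs", rim, proj(c,[*p,.112])[0])
    A.append(J);b.append(lid-rim-e0)
print(np.linalg.solve(A,b),"mm lid minus tub")
E
```

```text
scene measured 0.8999999999999773 expected centred 0.759537182573581 J/mm [np.float64(0.350632623653496), np.float64(0.2021377225166816)] rim abs 372.0 371.64205745605716
side measured -0.8500000000000227 expected centred -0.6756531086493851 J/mm [np.float64(-0.34148544607364784), np.float64(-0.12022772192767661)] rim abs 272.8 272.95277433874526
[ 0.68305364 -0.48995344] mm lid minus tub
```

Emit:
servo_tool(steps=[0.02,0.0006,-0.0018,0,0,0.02,0.0006,-0.0018,0.006,0,0.02,0.0006,-0.0018,0.012,0,0.02,0.0006,-0.0018,0.018,0,0.02,0.0006,-0.0018,0.022,0,0.02,0.0006,-0.0018,0.024,0,0.02,0.0006,-0.0018,0.025,0,0.02,0.0006,-0.0018,0.025,0])

```text
time: 57.6
position: [0.6316, 0.0137, 0.3164]
tool_rot: [0.739, 0.674, 0.0, 0.0]
ft_force: [0.8, -0.3, -0.8]
grip_width: 0.027
```

No contact yet. Continuing down in small steps.

Emit:
servo_tool(steps=[0.02,0,0,0.0015,0,0.02,0,0,0.003,0,0.02,0,0,0.0045,0,0.02,0,0,0.0045,0,0.02,0,0,0.0045,0])

```text
time: 58.22
position: [0.6321, 0.0135, 0.3131]
tool_rot: [0.739, 0.674, 0.001, 0.001]
ft_force: [1.0, -0.7, 5.1]
grip_width: 0.0271
```

Emit:
servo_tool(steps=[0.02,0,0,0.001,0,0.02,0,0,0.002,0,0.02,0,0,0.003,0,0.02,0,0,0.003,0])

```text
time: 58.72
position: [0.6323, 0.0134, 0.3109]
tool_rot: [0.739, 0.674, 0.001, 0.002]
ft_force: [0.2, -1.1, 8.8]
grip_width: 0.0269
```

Emit:
servo_tool(steps=[0.02,0,0,0.001,0,0.02,0,0,0.002,0,0.02,0,0,0.003,0,0.02,0,0,0.004,0,0.02,0,0,0.004,0])

```text
time: 59.35
position: [0.6323, 0.0137, 0.3087]
tool_rot: [0.739, 0.674, 0.002, 0.002]
ft_force: [-1.8, 0.5, 16.4]
grip_width: 0.0273
```

Emit:
servo_tool(steps=[0.02,0,0,0.001,0,0.02,0,0,0.002,0,0.02,0,0,0.003,0,0.02,0,0,0.003,0,0.02,0,0,0.003,0])

```text
time: 59.98
position: [0.6324, 0.0145, 0.3036]
tool_rot: [0.739, 0.674, 0.002, 0.001]
ft_force: [2.3, 3.1, 6.6]
grip_width: 0.0271
```

```bash
python3 - <<'E'
from h import *
print(get_obs()["ft_force"],get_obs()["position"])
d=camera("scene"); crop(d,335,185,410,260,8,"s38.png")
d=camera("side"); crop(d,238,225,308,300,8,"d38.png")
E
```

```text
[2.314278   3.12313182 6.60818939] [0.63241362 0.0144767  0.30356734]
```

View pics/s38.png

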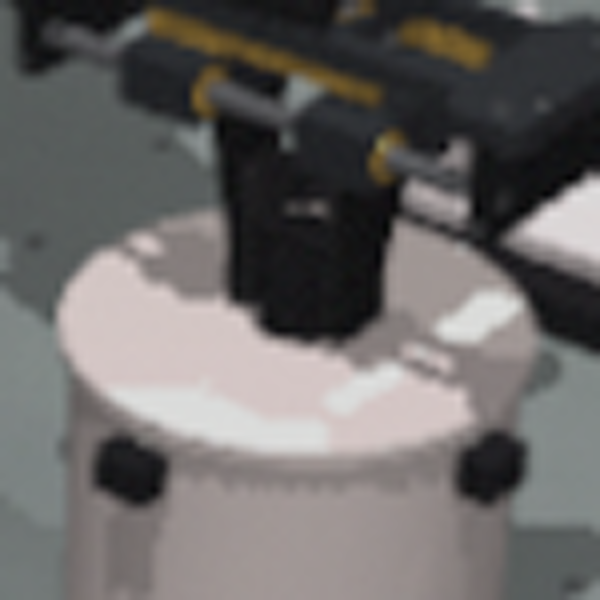

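View pics/d38.png

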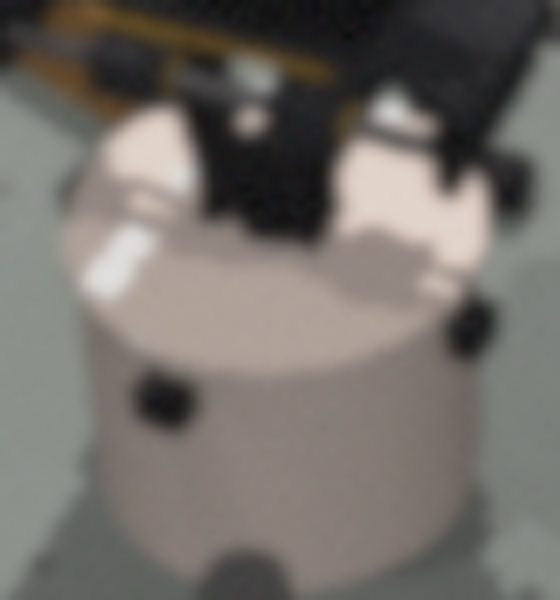

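Emit:
servo_tool(steps=[0.02,0,0,0.001,0,0.02,0,0,0.002,0,0.02,0,0,0.003,0,0.02,0,0,0.003,0,0.02,0,0,0.003,0])

```text
time: 60.7
position: [0.6323, 0.0145, 0.3035]
tool_rot: [0.739, 0.674, 0.002, 0.002]
ft_force: [-3.3, 3.9, 20.7]
grip_width: 0.0268
```

Emit:
servo_tool(steps=[0.02,0,0,-0.004,0,0.05,0,0,-0.005,0,0.05,0,0,-0.005,0,0.05,0,0,-0.005,0,0.05,0,0,-0.03,0,0.05,0,0,-0.07,0,0.05,-0.03,0,-0.09,0,0.05,-0.03,0,-0.09,0,0.05,-0.03,0,-0.09,0,0.05,-0.03,0,-0.09,0,0.05,-0.03,0,-0.09,0])

```text
time: 62.08
position: [0.6285, -0.0155, 0.3877]
tool_rot: [0.739, 0.674, -0.001, -0.001]
ft_force: [0.7, -0.5, 0.5]
grip_width: 0.05
```

```bash
python3 - <<'E'
from h import *
c=camera("wrist"); crop(c,200,70,450,320,3,"w39.png"); print(get_obs()["position"])
d=camera("scene"); crop(d,325,185,415,275,8,"s39.png")
d=camera("side"); crop(d,235,225,310,300,8,"d39.png")
E
```

```text
[ 0.62857713 -0.01556934  0.38792737]
```

View pics/w39.png

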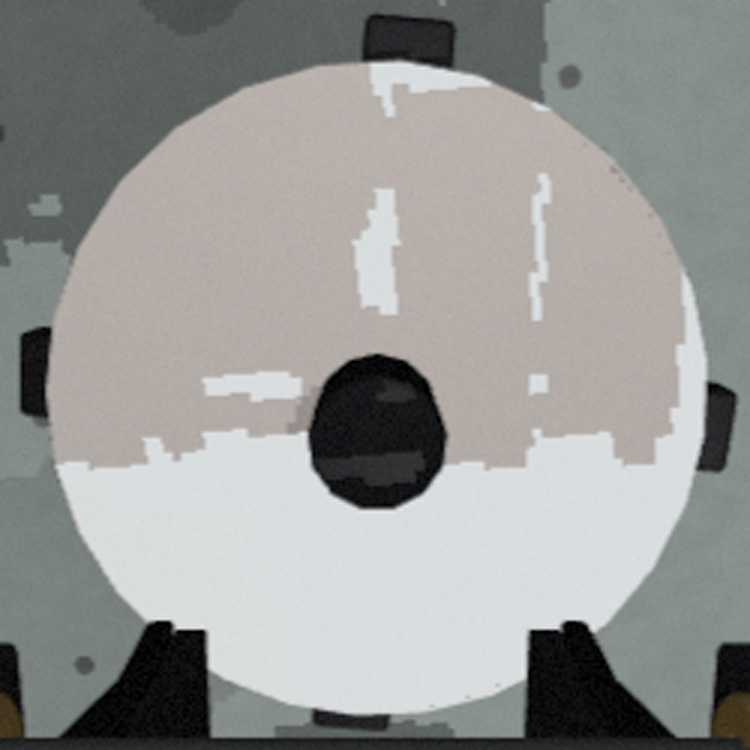

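View pics/s39.png

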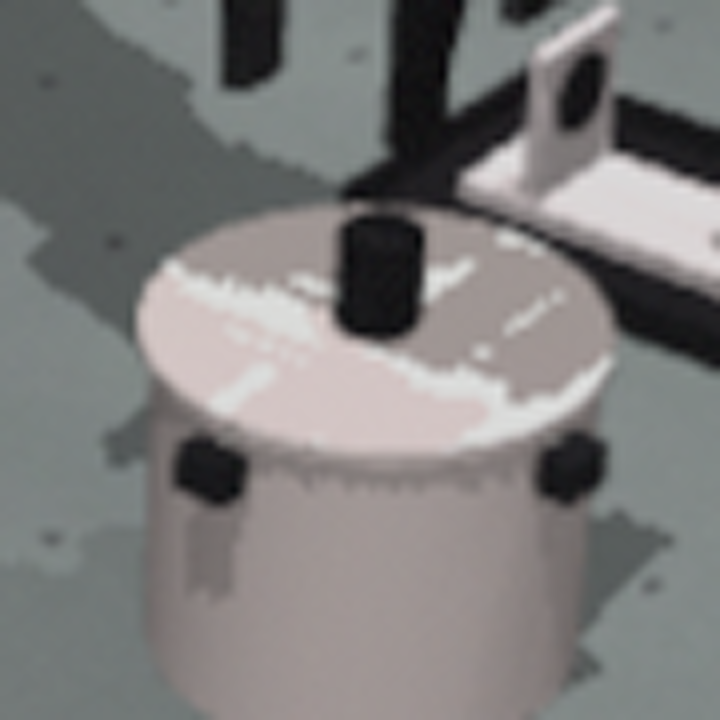

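View pics/d39.png

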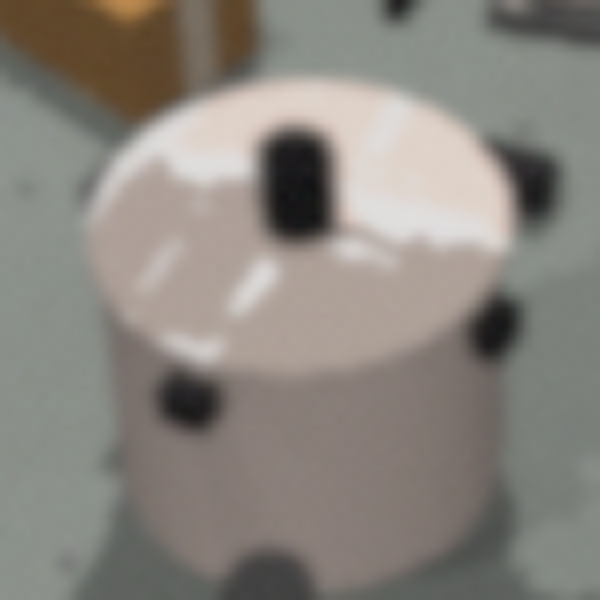

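```bash
python3 - <<'E'
from h import *
from scipy.optimize import least_squares
c=camera("wrist"); s=camera("scene"); d=camera("side")
E=[(46,385),(707,385),(378,60),(378,715),(120,185),(183,122),(550,108),(100,568),(650,565),(60,290),(690,290)]
for z in (.113,.118,.123,.128):
    P=np.array([onz(c,200+u/3,70+v/3,z)[:2] for u,v in E])
    r=least_squares(lambda q:np.hypot(*(P-q[:2]).T)-q[2],[.63,.01,.075]); print(z,r.x.round(4),(r.fun*1e3).round(1))
for z in (.152,.162): print("top wrist",z,onz(c,200+378/3,70+440/3,z).round(4))
ps=(325+380/8,185+232/8); pd=(235+297/8,225+147/8)
print("top tri",tri(s,ps,d,pd)); 
for z in(.152,.162): print(z,onz(s,*ps,z),onz(d,*pd,z))
# height from scene: flange bottom lip row vs prediction for centre (.632,.0137)
for z in (.118,.128):
    t=np.linspace(0,2*np.pi,361); q=np.array([proj(s,[.632+.075*np.cos(a),.0137+.075*np.sin(a),z]) for a in t]); print("scene flange top ellipse",z,"rows",q[:,1].min(),q[:,1].max(),"cols",q[:,0].min(),q[:,0].max())
    q=np.array([proj(d,[.632+.075*np.cos(a),.0137+.075*np.sin(a),z]) for a in t]); print("side",z,"rows",q[:,1].min(),q[:,1].max(),"cols",q[:,0].min(),q[:,0].max())
print("meas scene rows",185+202/8,185+455/8,"cols",325+135/8,325+616/8,"side rows",225+76/8,225+375/8,"cols",235+86/8,235+516/8)
E
```

```text
0.113 [0.634  0.0109 0.0761] [-0.   0.3  0.1  0.2 -0.5  0.1  0.2  0.1 -0.5  0.2 -0.2]
0.118 [0.6341 0.0118 0.0746] [-0.   0.3  0.1  0.2 -0.5  0.1  0.2  0.1 -0.5  0.2 -0.2]
0.123 [0.6341 0.0127 0.0731] [-0.   0.3  0.1  0.2 -0.5  0.1  0.2  0.1 -0.4  0.2 -0.2]
0.128 [0.6341 0.0136 0.0716] [-0.   0.3  0.1  0.2 -0.5  0.1  0.2  0.1 -0.4  0.2 -0.2]
top wrist 0.152 [0.6344 0.0125 0.152 ]
top wrist 0.162 [0.6344 0.0146 0.162 ]
top tri (array([0.63243241, 0.01138232, 0.15098461]), np.float64(0.00032512797905334174))
0.152 [0.63342359 0.00988683 0.152     ] [0.63187428 0.0123346  0.152     ]
0.162 [ 0.64164995 -0.00535498  0.162     ] [0.62776486 0.02253201 0.162     ]
scene flange top ellipse 0.118 rows 210.08777592035986 241.1558146372191 cols 342.18945760935844 402.2194384058966
side 0.118 rows 234.94401402486264 271.7001519021542 cols 245.69999906281612 299.18871393428856
scene flange top ellipse 0.128 rows 206.75666044691337 237.6389731687983 cols 342.27255260544285 402.5284963618765
side 0.128 rows 232.36805520334747 269.09618487764715 cols 245.39725746622878 299.142670015229
meas scene rows 210.25 241.875 cols 341.875 402.0 side rows 234.5 271.875 cols 245.75 299.5
```

Emit:
servo_tool(steps=[0.05,-0.05,0,-0.03,0,0.05,-0.1,0,-0.03,0,0.05,-0.15,0,-0.03,0,0.05,-0.15,0,-0.03,0,0.05,-0.15,0,-0.03,0,0.05,-0.15,0,-0.03,0])

```text
time: 63.12
position: [0.6149, -0.1642, 0.4187]
tool_rot: [0.738, 0.674, 0.0, -0.0]
ft_force: [-0.1, 0.1, 0.9]
grip_width: 0.0499
```

```bash
python3 - <<'E'
from h import *
for n in("scene","side"):
    c=camera(n); cv2.imwrite(f"pics/{n}_end.png",c["pixels"])
E
```

```text
(no output)
```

View pics/scene_end.png

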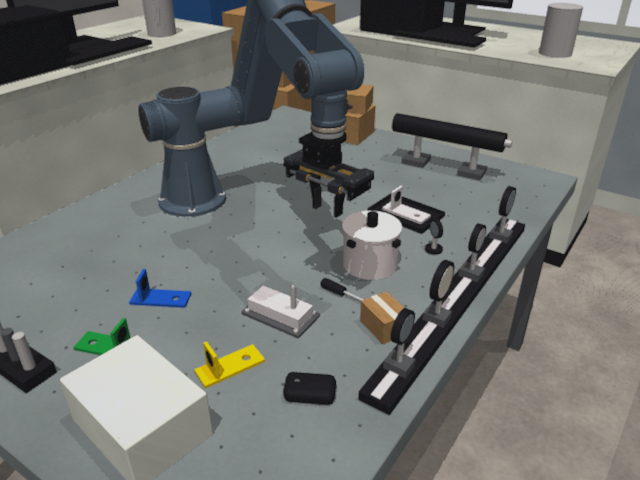

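View pics/side_end.png

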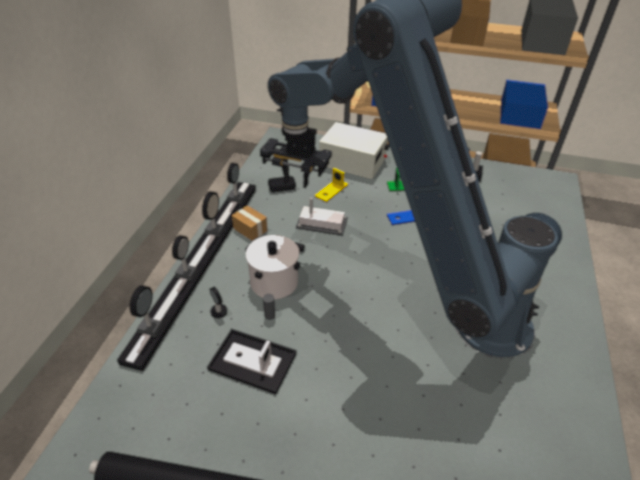

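The lid is level on the tub at (371,222) and the bracket is flat in the tray at (410,213). No rings are left on the bench, and the driver, carton, post and lens are where they started. Handing in.

```bash
python3 -c "
from rig import hand_in; print(hand_in())"
```

```text
the job is handed in; nothing more can be done
None
```

I took the bracket down and handed the job in at about 63 s of the 210 s allowed. The hand-in reports no verdict.

- **Tub:** The wing nut and the stud's spacer went in first, in that order, then both spares on the bench. I found no third spare.
- **Bracket:** It is lying flat in the tray, with the plate on the floor and clear of the walls.
- **Lid:** It is pressed home. It jammed tilted on my first try, because I had placed it about 3 mm too far in +x. I pushed up to about 23 N on it in that position without it snapping, then lifted it, re-centred and reseated it. It went home at about 16 N.

**Last checks:** All three views put the flange top at about 118 mm and the knob top at about 151–152 mm, which is fully down. The knob axis was within about 1 mm of the flange centre, so the lid is level to about 0.02 rad. The lid's centre came out at x = 0.632 from the scene and side views and 0.634 from the wrist view. The tub estimates ranged from 0.631 to 0.634, so the lid is about 1–3 mm off centre, inside the 5 mm limit. The last pictures show the driver, carton, post and lens where they started.

**Two things to know:**
- One spare touched a catch at about 14 N on the way into the tub, after I typed a 10 mm wrong shift.
- The rings rest stacked and tilted, but stayed well below the lid's plug.

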